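Park the index plunger and slide the sample tray home

TASK

Unlock the sample tray: pull up the sprung plunger by its blue grip bar, twist it clockwise and let its red cross pin settle in the rest notch, so that it stays up when you let go, without hauling it hard against its stop or wrenching it against the end wall. Then take the black post and slide the tray gently all the way to the end stop, with both sample pots still standing in it. Leave everything else on the table alone.

Things in the scene. Friction and masses are not known exactly. Their poses are not given: they have to be found in the camera images.
- stage: Sliding sample stage: grey base plate 225 x 380 x 12 mm fixed on the table. Origin on the table top; x away from the robot at yaw 0, y along the rails (the tray slides to +y, to the end stop), z up. The plunger's vertical axis is at stage x -85, y 0 mm. Tallest part round the grip bar: the collar's end wall, 87 mm above the table.
- collar: Collar below the grip bar, 40 mm across. Origin on its axis at table height, axes as the stage. Clockwise from above: at -x the cross pin's slot, a cheek, a gap with no floor, then in brass: a lip, the rest notch (6.6 mm wide, 4 mm below lip and cheek) and at once a higher end wall; the notch's middle is 0.62 to 1.38 rad from the slot (varies). A pin lightly against the wall is over the notch.
- tee: Blue grip bar of the plunger (44 long x 12 thick x 32 mm tall; underside 91, top 123 mm above the table when down) with the red cross pin below it (5 mm square, reaching 24 mm from the axis, 70 mm above the table when down). Origin on the plunger's axis, at table height when down; bar along its own y, cross pin along its own -x; rises and turns with the plunger.
- knob_grip (a point): On the plunger's axis, 8 mm below the top of the blue grip bar (115 mm above the table when down): where to pinch the bar across its 12 mm thickness, i.e. fingers closing along this point's x. Axes as tee.
- plunger (a joint): How far the plunger is pulled up, m. 0: down, locking pin 5 mm deep in the tray carriage. A spring pulls it down: 6.4 N at 0, plus 0.4 N per mm. The cross pin passes over cheek and lip above 12 mm; a rubber-cushioned upper stop is met at 15 mm (8 N per mm beyond). Resting in the notch it reads 8 mm; left on the lip 12 mm.
- knob (a joint): How far the plunger is twisted, rad, clockwise seen from above. 0: cross pin over the deep slot. It turns only when pulled above the cheek. The bar turns easily (under 0.1 N m) until the pin meets the end wall.
- carriage (a joint): How far the tray carriage has been slid along stage +y, m. 0: start, locked by the plunger; 0.100: home against the end stop. Sliding friction about 2 N; runs freely only with the plunger up.
- handle_top (a point): Centre of the top of the carriage's black upright post (16 mm round, 58 mm tall, top 94 mm above the table), the handle for sliding the tray; at stage x -85, y 125 mm at the start. Axes as the stage.
- tray_mid (a point): Middle of the floor of the white four-compartment tray on the carriage (120 x 166 mm, rim 53 mm above the table).
- pot_a: Sample pot with a blue lid, 36 mm across, 45 mm tall, standing in the tray. Origin under its centre. Rides along with the tray.
- pot_b: Sample pot with a white lid, 36 mm across, 45 mm tall, standing in the tray. Origin under its centre. Rides along with the tray.
- wash_bottle: Bystander: clear round bottle with a white cap, 64 mm across, 170 mm tall. Leave alone.
- swab_cup: Bystander: clear cup full of black swab sticks, 72 mm across, about 135 mm tall. Leave alone.
- steel_bowl: Bystander: small steel bowl, 120 mm across, 50 mm tall. Leave alone.
- brush: Bystander: small wooden brush, 170 mm long, lying. Leave alone.
Not all that is in view belongs to the job. What is shaped like the pot_a but orange is not meant.

How it is judged:
By the outcome, as a careful person would: the job done as asked, in the order asked, and still so for the second after the job is handed in, with the robot touching nothing.
It also fails if it takes over 72 s, if anything falls off the work surface, if the arm or the gripper's body presses on something with over 40 N, if the wrist force passes 120 N, or if a joint passes its speed limit or range.

ROBOT

A 6-joint arm with a two-finger parallel gripper is mounted at the origin on the work surface. World frame = base frame: x ahead of the robot, y to its left, z up, the work surface at z = 0. Lengths are in mm, angles in rad, forces in N, time in s.
With the tool pointing down it reaches from about 275 to 750 mm from the base axis. Payload 10.2 kg.
Tool frame: the origin (TCP) lies at the very end of the fingers, on their centre line; the grasp point (between the pads) lies 19 mm behind it; z points along the fingers, y is the direction in which the jaws open and shut (so a half turn about z gives the same grasp; the last joint's range is limited). The gripper opens to 85 mm and grips with 20 to 120 N. Pads are 22 mm wide; open, the fingers measure 114 mm over their backs; the gripper's body (76 mm by 85 mm) begins 54 mm behind the grasp point. The pads swing forward as they close: fully open they stand 13 mm farther back than shut.
Start: joints at [0.896, 0.313, 1.498, -0, 1.331, -0.223], TCP at [229.22, 472.323, 196.894] pointing down, gripper open.
Joint ranges: [-2.94, 2.94], [-0.97, 2.17], [0.19, 2.56], [-1.23, 4.37], [0.02, 3.11], [-2.88, 2.88]. Speed limits (rad/s): [2.39, 2.39, 3.01, 3.14, 3.14, 3.14].

INTERFACE

Orientations are given as a unit quaternion [w, x, y, z].
In Python, from rig import sensors, imaging, ctrl gives the robot as it stands.
- The arm moves only by the shell command python3 -m creep 'ROWS' [FORCE]. ROWS is JSON, a list of rows, each an object with "grip": the finger opening in mm, from 0 to 85.4; "linear": the shift along the tool's x, y, z in mm, a list of three; "rot": the turn, a rotation vector about the tool's x, y, z in rad, a list of three. A call has 1 to 12 rows; each row shifts and turns the commanded pose from where the row before left it, along the tool's axes as they then stand; what a row does not reach is not made up. A row lasts 1/12 s, in which the tool goes at most 41.7 mm and 7.16 degrees, less where a joint would pass 70% of its speed; a pose out of reach is approached as far as the arm can. A call with a gripper value outside its range is refused whole. The fingers move at their own pace and stop on an object; FORCE is the grip in N (left out, the last holds). Time passes only in rows, so rows that do not move let the fingers close. It gives the time, the measured TCP pose, the force and the opening at its end, in the units of the state.
- sensors.sense(): the state, without advancing time (a new reading comes with each control period).
- imaging.capture(name): name is "scene" or "side" or "wrist"; returns (picture, depth): 420x560x3 uint8, red, green, blue; 420x560 float32, mm along the optical axis (not along the pixel's ray), 0 where there is no reading.
- imaging.camera_params(name): a dict with "intrinsics" (3x3 intrinsics, pixels), "k1" (the pictures are not rectified: a ray, as slopes to the right and down, at radius r is drawn at 1 + k1 r^2 times it, then the intrinsics apply), "R" (3x3) and "t" (3): a world point X has camera coordinates R X + t. Camera axes: x right, y down, z forward; pixel columns grow to the right and rows downward; lengths in mm; the calibration is good to about 2 mm. A picture is of the moment at which its call begins: read the wrist's pose just before it. camera_params takes no time and is no camera call; for the wrist camera it gives the pose at the moment of the call.
- ctrl.finish_job(): hands the job in, once; it reports no verdict.
The state is a dict: "time_s": time; "joints": joint angles; "dq": joint speeds; "tau": joint torques, N m; "eef_pos": TCP position; "ee_rot": TCP orientation; "force": force on the tool from outside, world axes, zero at the start; "wrist_torque": the same for the moment, N m; "grip_width": opening from 0.0 (shut) to 1.0 (fully open).
Only numpy, scipy, OpenCV 4.12 (cv2) and the standard library are available. Lean on these libraries where they do the work, as an engineer would, in place of code of your own. Each camera call takes 0.05 s, during which the arm holds its last target.

## Working session

There is one attempt and no reset: what is moved stays moved. The work goes in short steps, Python scripts to look and compute and a shell command to move; the robot and the scene stay as the last step left them, time stands still between calls to the robot, and variables do not carry over. Pictures are saved under pics/ and viewed, and the job is handed in when it is done.

```bash
ls; mkdir -p pics
cat > h.py <<'E'
import numpy as np, cv2
from rig import sensors, imaging, ctrl
def cap(name, fn):
    p=imaging.camera_params(name); im,d=imaging.capture(name)
    cv2.imwrite('pics/'+fn+'.png', im[:,:,::-1]); np.savez('pics/'+fn+'.npz',d=d,im=im,K=p['intrinsics'],k1=p['k1'],R=p['R'],t=p['t'])
    return im,d,p
def load(fn): return np.load('pics/'+fn+'.npz')
def ray(z,u,v):
    K=z['K'];k1=float(z['k1'])
    x=cv2.undistortPoints(np.array([[[u,v]]],float),K,np.array([k1,0,0,0,0.]))[0,0]
    R=z['R'];t=z['t']; o=-R.T@t; d=R.T@np.array([x[0],x[1],1]); return o,d
def pix(fn,u,v):  # using depth
    z=load(fn);o,d=ray(z,u,v);return o+d*z['d'][int(round(v)),int(round(u))]
def atz(fn,u,v,h):
    z=load(fn);o,d=ray(z,u,v);return o+d*(h-o[2])/d[2]
def tri(a,b):
    (o1,d1),(o2,d2)=[ray(load(f),u,v) for f,u,v in (a,b)]
    s=np.linalg.lstsq(np.c_[d1,-d2],o2-o1,rcond=None)[0]
    p,q=o1+s[0]*d1,o2+s[1]*d2; return (p+q)/2,np.linalg.norm(p-q)
def crop(fn,u0,v0,u1,v1,out,s=4):
    im=load(fn)['im'][v0:v1,u0:u1,::-1]; cv2.imwrite('pics/'+out+'.png',cv2.resize(im,None,fx=s,fy=s,interpolation=cv2.INTER_CUBIC))
def proj(fn,X):
    z=load(fn);c=z['R']@np.array(X,float)+z['t'];x=c[:2]/c[2];r=x@x;x=x*(1+float(z['k1'])*r);return z['K'][:2,:2]@x+z['K'][:2,2]
E
python3 - <<'E'
from h import *
print(sensors.sense())
for n in ('scene','side','wrist'): cap(n,n+'0')
E
```

```text
pics
{'time_s': 0.0, 'joints': array([ 8.95594553e-01,  3.13469115e-01,  1.49846927e+00,  2.49946245e-05,
        1.33101217e+00, -2.23385034e-01]), 'dq': array([ 4.58313031e-04, -3.08513471e-04,  9.72733605e-04, -3.52903872e-04,
       -3.30087265e-04, -5.38934000e-05]), 'tau': array([ 1.52886667e-03, -4.12260783e+01, -2.59748000e+01,  1.62036123e-06,
        4.02061254e-03, -5.27951272e-06]), 'eef_pos': array([229.01043674, 472.06769794, 196.31321834]), 'ee_rot': array([-3.05822069e-04,  2.23994592e-01,  9.74590151e-01, -6.06297710e-04]), 'force': array([-0.56081702, -0.17068027,  0.22290996]), 'wrist_torque': array([ 0.01686956, -0.06219344, -0.04917596]), 'grip_width': 1.0003466500431086}
```

View pics/scene0.png

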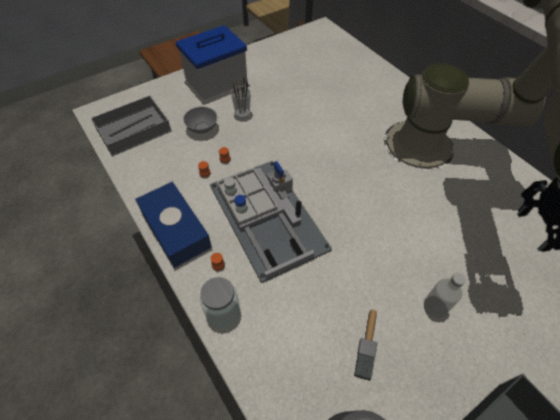

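View pics/side0.png

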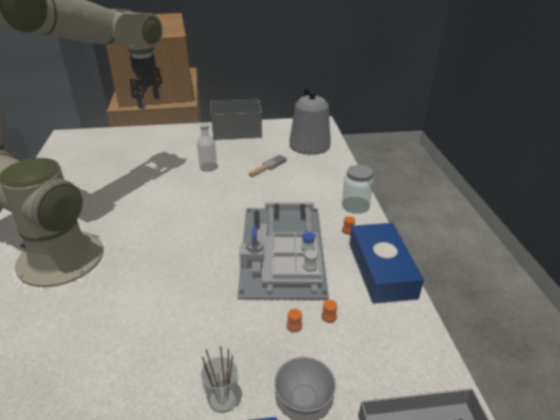

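View pics/wrist0.png

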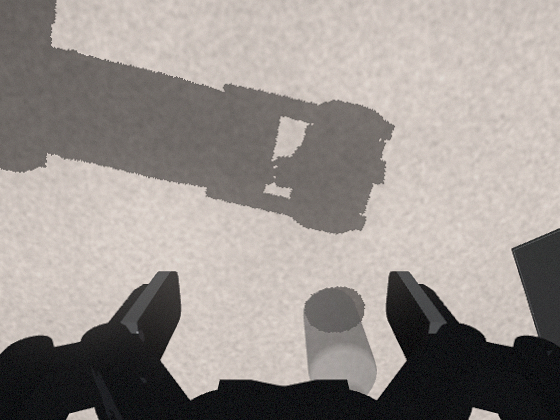

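Run:
```python
from h import *
crop('scene0',200,140,340,280,'c1',5)
crop('side0',230,195,340,305,'c2',5)
for f,u,v in (('scene0',279,170),('side0',253,236),('scene0',298,208),('side0',257,215),('scene0',240,201),('side0',309,239)):
    print(f,u,v,pix(f,u,v).round(1))
```

```text
scene0 279 170 [537.3 -81.7 121.2]
side0 253 236 [ 524.3 -117.   120.6]
scene0 298 208 [550.1  33.5  76. ]
side0 257 215 [545.1  18.1  86. ]
scene0 240 201 [675.9 -74.5  83.1]
side0 309 239 [670.5 -99.5  83.2]
```

View pics/c1.png

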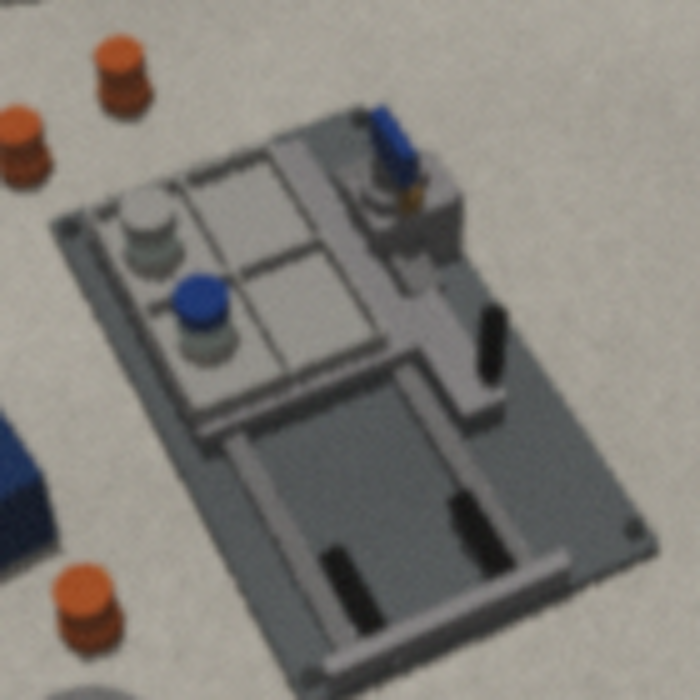

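View pics/c2.png

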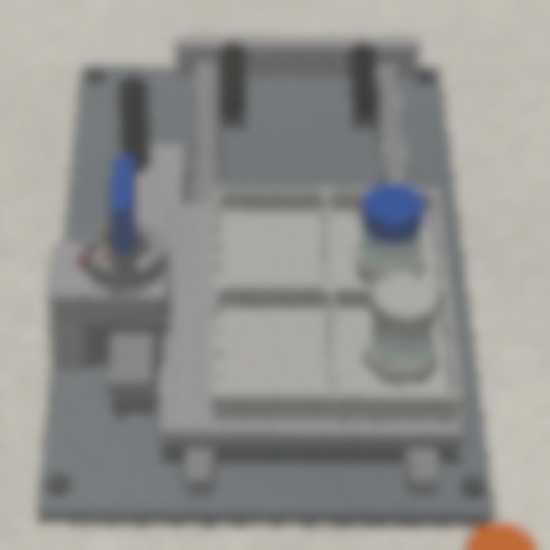

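Run:
```python
from h import *
S=[(272,163.6),(214,185.6),(327,246),(263,276)]; D=[(241.4,292),(324.4,292),(249,210.2),(315.4,210.2)]
# order: near-lowy, far-lowy, near-highy, far-highy
P=[]
for s,d in zip(S,D):
    a=atz('scene0',*s,12)[:2];b=atz('side0',*d,12)[:2];t,e=tri(('scene0',*s),('side0',*d)); print(a.round(1),b.round(1),t.round(1),round(e,1)); P.append((a+b)/2)
P=np.array(P);c=P.mean(0);v=P[2]+P[3]-P[0]-P[1];u=P[1]+P[3]-P[0]-P[2]
print(c,'yaw from y',np.arctan2(-v[0],v[1]),'yaw from x',np.arctan2(u[1],u[0]))
yaw=np.arctan2(-v[0],v[1]);
R=np.array([[np.cos(yaw),-np.sin(yaw)],[np.sin(yaw),np.cos(yaw)]])
print('plunger',c+R@[-85,0],'handle',c+R@[-85,125])
# bar ends top: scene crop (380,110),(410,180)->; side crop (122,158),(122,245 bottom)
print(tri(('scene0',298.6,202),('side0',256.8,211)))
print(tri(('scene0',200+393/5,140+130/5),('side0',230+121/5,195+185/5)))
```

```text
[ 486.6 -195.8] [ 486.2 -198.6] [ 486.1 -197.    10.4] 0.3
[ 689.8 -220.3] [ 690.1 -222.6] [ 689.9 -221.3   10.9] 0.9
[530.2 151.9] [529.8 148. ] [529.6 151.1  10. ] 0.6
[731.5 128.4] [734.4 124.1] [733.1 127.2  10.4] 4.0
[609.82434795 -35.63085266] yaw from y -0.12396117453971119 yaw from x -0.11743126708303603
plunger [525.47658295 -25.12111724] handle [540.93207621  98.91971365]
(array([545.04190162,  27.2009454 ,  93.39519085]), np.float64(0.9511226956734948))
(array([528.38703647, -97.53141103, 117.87897863]), np.float64(0.8239190767229834))
```

```bash
cat >> h.py <<'E'
from scipy.spatial.transform import Rotation as Ro
def pose():
    s=sensors.sense();q=s['ee_rot'];return s['eef_pos'],Ro.from_quat([q[1],q[2],q[3],q[0]]),s
def tool(delta):
    p,r,s=pose();return r.inv().apply(delta)
def st():
    p,r,s=pose();m=r.as_matrix();print('t',round(s['time_s'],2),'p',p.round(1),'yang',round(np.degrees(np.arctan2(m[1,1],m[0,1])),2),'z',m[:,2].round(4),'F',s['force'].round(2),'T',s['wrist_torque'].round(3),'g',round(s['grip_width']*85.4,1),'q',s['joints'].round(2))
E
python3 - <<'E'
from h import *
p,r,s=pose();c=imaging.camera_params('wrist');o=-c['R'].T@c['t'];print('cam in tool',r.inv().apply(o-p),'axis',r.inv().apply(c['R'][2]),c['intrinsics'],c['k1'])
print(tool(np.array([528.4,-97.5,0])-[p[0],p[1],0]))
print(proj('scene0',[528.4,-97.5,70]))
E
```

```text
cam in tool [  74.06770949    0.69829803 -175.75149769] axis [-2.92530740e-01 -3.68368125e-04  9.56256049e-01] [[354.5368709    0.         283.01495045]
 [  0.         354.5368709  209.76311282]
 [  0.           0.           1.        ]] -0.022490715355630478
[-5.17987611e+02 -3.81804782e+02  2.43877963e-01]
[278.3778596  176.64925088]
```

```bash
python3 -m creep '[{"grip":85,"linear":[0,0,-30],"rot":[0,0,0]},{"grip":85,"linear":[-20,-15,-20],"rot":[0,0,0]},{"grip":85,"linear":[-32,-24,0],"rot":[0,0,0]},{"grip":85,"linear":[-32,-24,0],"rot":[0,0,0]},{"grip":85,"linear":[-32,-24,0],"rot":[0,0,0]},{"grip":85,"linear":[-32,-24,0],"rot":[0,0,0]},{"grip":85,"linear":[-32,-24,0],"rot":[0,0,0]},{"grip":85,"linear":[-32,-24,0],"rot":[0,0,0]},{"grip":85,"linear":[-32,-24,0],"rot":[0,0,0]},{"grip":85,"linear":[-32,-24,0],"rot":[0,0,0]},{"grip":85,"linear":[-32,-24,0],"rot":[0,0,0]},{"grip":85,"linear":[-32,-24,0],"rot":[0,0,0]}]'
python3 -m creep '[{"grip":85,"linear":[-32,-24,0],"rot":[0,0,0]},{"grip":85,"linear":[-32,-24,0],"rot":[0,0,0]},{"grip":85,"linear":[-32,-24,0],"rot":[0,0,0]},{"grip":85,"linear":[-32,-24,0],"rot":[0,0,0]},{"grip":85,"linear":[-32,-24,0],"rot":[0,0,0]},{"grip":85,"linear":[-20,-14,0],"rot":[0,0,0]},{"grip":85,"linear":[0,0,0],"rot":[0,0,0.113]},{"grip":85,"linear":[0,0,0],"rot":[0,0,0.113]},{"grip":85,"linear":[0,0,0],"rot":[0,0,0.113]},{"grip":85,"linear":[0,0,0],"rot":[0,0,0.113]},{"grip":85,"linear":[0,0,0],"rot":[0,0,0.113]},{"grip":85,"linear":[0,0,0],"rot":[0,0,0.113]}]'
python3 -m creep '[{"grip":85,"linear":[0,0,0],"rot":[0,0,0.113]},{"grip":85,"linear":[0,0,0],"rot":[0,0,0.113]},{"grip":85,"linear":[0,0,0],"rot":[0,0,0.113]},{"grip":85,"linear":[0,0,0],"rot":[0,0,0.113]},{"grip":85,"linear":[0,0,0],"rot":[0,0,0.113]},{"grip":85,"linear":[0,0,0],"rot":[0,0,0]}]'
python3 - <<'E'
from h import *
st(); cap('wrist','w1'); cap('scene','s1');st()
E
```

```text
time_s: 1.15
eef_pos: [424.1, 92.5, 246.9]
ee_rot: [0.0, 0.224, 0.975, 0.0]
force: [1.0, 1.2, 0.5]
grip_width: 0.994
time_s: 2.15
eef_pos: [527.1, -104.7, 246.6]
ee_rot: [-0.0, 0.538, 0.843, -0.0]
force: [-0.5, -0.1, 0.2]
grip_width: 0.999
time_s: 2.65
eef_pos: [527.1, -104.6, 246.6]
ee_rot: [-0.0, 0.751, 0.66, -0.0]
force: [0.4, -0.5, -0.1]
grip_width: 0.995
t 2.65 p [ 527.1 -104.6  246.6] yang -7.33 z [-5.e-04  3.e-04 -1.e+00] F [ 0.39 -0.46 -0.09] T [-0.026 -0.031 -0.029] g 85.0 q [-0.41  0.31  1.37  0.    1.46 -0.29]
t 2.75 p [ 527.1 -104.6  246.7] yang -6.9 z [-4.e-04  1.e-04 -1.e+00] F [-0.55 -0.36  0.21] T [ 0.022 -0.032  0.05 ] g 84.8 q [-0.41  0.31  1.37 -0.    1.46 -0.29]
```

View pics/w1.png

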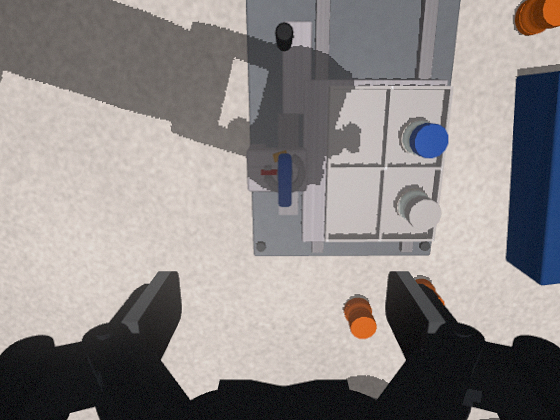

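Run:
```python
from h import *
crop('w1',235,130,335,225,'c3',6)
crop('w1',265,10,305,60,'c4',8)
for u,v in ((285,158),(285,180),(285,200),(285,28),(430,140),(424,212)): print(u,v,pix('w1',u,v).round(1))
print(proj('w1',[527,-104.6,246.6]),proj('w1',[528.4,-97.5,123]))
```

```text
285 158 [533.1 -76.4 120.1]
285 180 [530.7 -95.1 121.4]
285 200 [ 528.5 -112.9  121.6]
285 28 [546.7  28.9  92. ]
430 140 [671.  -82.4  83.5]
424 212 [ 664.5 -153.7   83.1]
[281.61585087 247.59461249] [282.70007443 183.43104728]
```

View pics/c3.png

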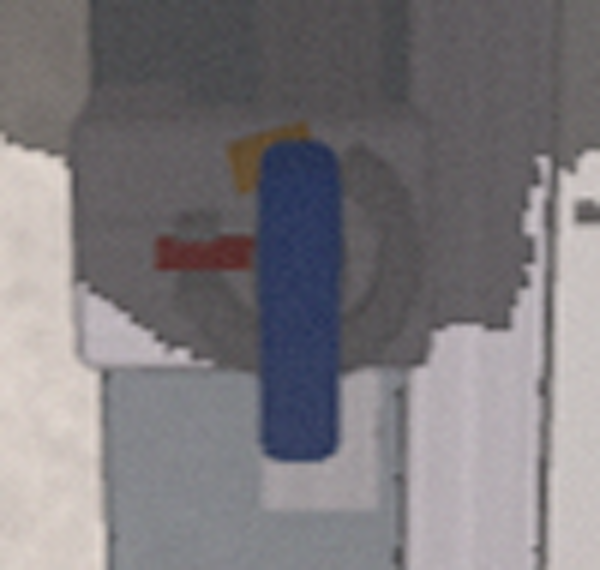

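View pics/c4.png

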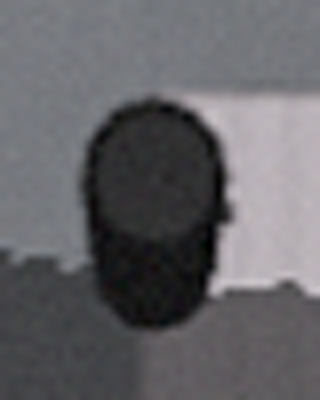

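Run:
```python
from h import *
C=np.array([530.6,-95.]); yaw=-0.122
for n,u,v in (('brass BL',243,190),('brass TL',229,147),('brass TR',305,122),('mid-left edge',236,168),('pin tip',155,253),('pin nearbar',255,252)):
    for h in (87,70):
        p=atz('w1',235+u/6,130+v/6,h)[:2]-C
        a=np.arctan2(p[1],p[0])-yaw
        print(n,h,p.round(1),'r',np.hypot(*p).round(1),'cw from slot',round((np.pi-a)%(2*np.pi),3))
# second estimates for yaw: bar long axis
a=atz('w1',235+300/6,130+141/6,123);b=atz('w1',235+299/6,130+461/6,123);print(a,b,np.arctan2(-(a-b)[0],(a-b)[1]))
h=atz('w1',265+156/8,10+174/8,94);print('handle',h, h[:2]-C, np.arctan2(-(h[0]-C[0]),h[1]-C[1]))
```

```text
brass BL 87 [-7.3 11.3] r 13.5 cw from slot 0.872
brass BL 70 [-8.1  8.6] r 11.8 cw from slot 0.695
brass TL 87 [-8.6 18.3] r 20.2 cw from slot 1.009
brass TL 70 [-9.4 16. ] r 18.5 cw from slot 0.916
brass TR 87 [ 3.7 20.7] r 21.0 cw from slot 1.628
brass TR 70 [ 3.6 18.4] r 18.8 cw from slot 1.641
mid-left edge 87 [-8.  14.9] r 16.9 cw from slot 0.957
mid-left edge 70 [-8.7 12.4] r 15.1 cw from slot 0.834
pin tip 87 [-22.6   3.1] r 22.9 cw from slot 0.012
pin tip 70 [-24.1  -0.1] r 24.1 cw from slot 6.159
pin nearbar 87 [-6.8  1.2] r 6.9 cw from slot 0.05
pin nearbar 70 [-7.5 -2. ] r 7.7 cw from slot 5.895
[533.62648441 -72.16269649 123.        ] [ 527.56366765 -118.6450248   123.        ] -0.12970051430737659
handle [545.82244749  25.7354108   94.        ] [ 15.22244749 120.7354108 ] -0.1254192720038187
```

```bash
python3 -m creep '[{"grip":85,"linear":[-10,-10,24],"rot":[0,0,0]},{"grip":85,"linear":[-10,-10,26],"rot":[0,0,0]},{"grip":85,"linear":[-10,-10,25],"rot":[0,0,0]},{"grip":85,"linear":[-5,-6,20],"rot":[0,0,0]},{"grip":85,"linear":[0,0,0],"rot":[0,0,0]}]'
python3 - <<'E'
from h import *
st(); cap('wrist','w2'); st()
z=load('w2')
E
```

```text
time_s: 3.17
eef_pos: [484.5, -134.7, 148.5]
ee_rot: [-0.003, 0.749, 0.663, -0.001]
force: [0.2, -1.0, 0.2]
grip_width: 0.995
t 3.17 p [ 484.5 -134.7  148.5] yang -7.01 z [-0.0063  0.0032 -1.    ] F [ 0.23 -0.97  0.16] T [0.01  0.055 0.029] g 85.0 q [-0.5   0.31  1.63 -0.    1.21 -0.38]
t 3.22 p [ 486.2 -134.8  150.9] yang -7.02 z [-0.0029  0.0016 -1.    ] F [0.49 0.36 1.36] T [ 0.019 -0.076  0.006] g 84.8 q [-0.5   0.31  1.62  0.    1.21 -0.38]
```

View pics/w2.png

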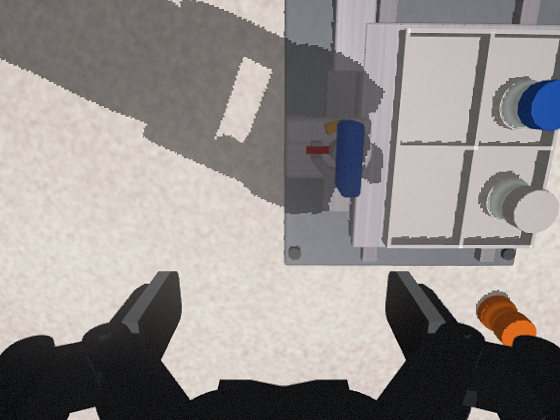

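Run:
```python
from h import *
crop('w2',290,105,380,205,'c5',8)
im=cv2.imread('pics/c5.png'); cv2.imwrite('pics/c5.png',cv2.convertScaleAbs(im[:560],alpha=1.8))
print(tri(('w1',284.8,206),('w2',347,194)))
```

```text
(array([ 527.13086355, -120.80700322,  109.82565903]), np.float64(1.783874650262449))
```

View pics/c5.png

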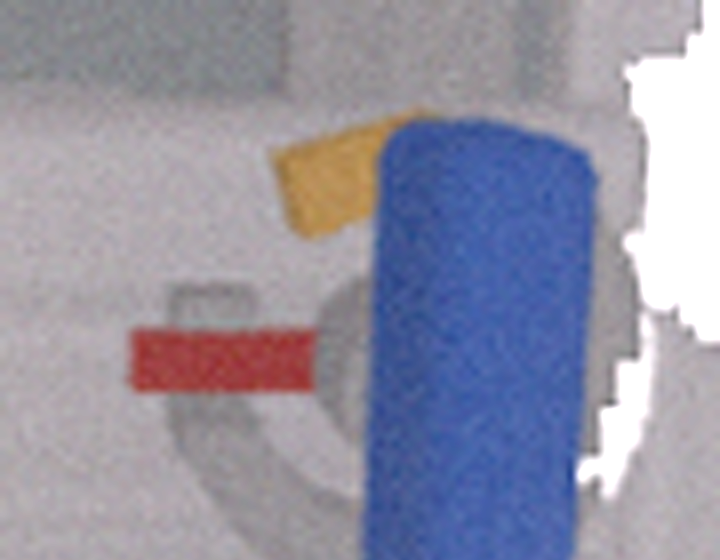

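Run:
```python
from h import *
for v in range(117,160,2):
    print(v,[int(round(pix('w2',u,v)[2])) for u in range(300,356,2)])
C=np.array([529.5,-97.4]); yaw=-0.125
for n,u,v in (('L bottom',300,238),('L top',275,155),('bar edge top',395,115),('bar edge bot',372,220),('pin tip',130,360)):
    for h in (70,80,87):
        p=atz('w2',290+u/8,105+v/8,h)[:2]-C; a=np.arctan2(p[1],p[0])-yaw
        print(n,h,'r',np.hypot(*p).round(1),'cw',round((np.pi-a)%(2*np.pi),3))
```

```text
117 [60, 60, 60, 61, 62, 59, 61, 60, 59, 60, 61, 60, 60, 60, 59, 60, 59, 61, 60, 61, 60, 59, 60, 59, 59, 60, 59, 60]
119 [64, 64, 62, 64, 64, 65, 63, 64, 63, 64, 63, 65, 65, 65, 64, 63, 63, 64, 65, 66, 324, 76, 80, 84, 65, 65, 64, 65]
121 [65, 65, 64, 66, 65, 65, 64, 64, 65, 64, 66, 65, 64, 64, 66, 64, 69, 74, 74, 93, 100, 105, 109, 114, 118, 117, 117, 117]
123 [65, 66, 65, 65, 65, 66, 64, 65, 66, 65, 65, 66, 66, 71, 77, 74, 73, 75, 74, 98, 105, 110, 117, 119, 121, 121, 121, 121]
125 [64, 64, 65, 65, 66, 64, 65, 64, 64, 64, 64, 65, 72, 79, 79, 74, 75, 74, 75, 100, 108, 114, 119, 120, 122, 122, 122, 123]
127 [64, 65, 65, 65, 64, 65, 65, 64, 65, 66, 66, 64, 66, 79, 79, 78, 75, 73, 75, 101, 108, 117, 120, 121, 122, 121, 122, 121]
129 [64, 65, 66, 65, 65, 64, 64, 65, 65, 64, 66, 65, 65, 78, 79, 79, 75, 74, 74, 100, 109, 116, 119, 121, 121, 122, 122, 121]
131 [66, 65, 65, 65, 64, 65, 64, 65, 64, 65, 65, 65, 64, 75, 77, 78, 76, 75, 74, 102, 109, 116, 119, 121, 121, 122, 121, 122]
133 [66, 66, 66, 65, 63, 65, 64, 65, 64, 66, 65, 65, 65, 71, 78, 80, 65, 64, 92, 101, 110, 117, 121, 121, 122, 
[... 1382 characters left out ...]
22, 121, 122, 122]
157 [65, 65, 64, 65, 64, 69, 83, 83, 84, 83, 84, 64, 65, 64, 64, 64, 89, 92, 97, 107, 114, 119, 121, 121, 121, 122, 122, 121]
159 [66, 64, 64, 65, 65, 65, 86, 86, 86, 85, 86, 86, 64, 64, 65, 65, 65, 93, 99, 107, 114, 119, 122, 122, 122, 122, 122, 121]
L bottom 70 r 13.3 cw 0.876
L bottom 80 r 14.8 cw 0.852
L bottom 87 r 15.8 cw 0.838
L top 70 r 20.6 cw 1.007
L top 80 r 21.6 cw 0.979
L top 87 r 22.4 cw 0.961
bar edge top 70 r 20.8 cw 1.539
bar edge top 80 r 21.4 cw 1.47
bar edge top 87 r 21.8 cw 1.424
bar edge bot 70 r 12.1 cw 1.382
bar edge bot 80 r 13.2 cw 1.287
bar edge bot 87 r 14.0 cw 1.23
pin tip 70 r 23.3 cw 6.261
pin tip 80 r 23.9 cw 0.032
pin tip 87 r 24.4 cw 0.068
```

Run:
```python
from h import *
C=np.array([529.5,-97.4]); yaw=-0.125
for u,v in ((329,123),(331,127),(331.5,129),(332,131),(332,132)):
        p=atz('w2',u,v,79)[:2]-C; a=np.arctan2(p[1],p[0])-yaw
        print(u,v,'r',np.hypot(*p).round(1),'cw',round((np.pi-a)%(2*np.pi),3))
im=load('w2')['im']; print(proj('w2',[529.5,-97.4,123]))
for h in(121,):
  print([pix('w2',u,165).round(1) for u in (342,352,360)])
```

```text
329 123 r 20.8 cw 1.13
331 127 r 17.8 cw 1.141
331.5 129 r 16.4 cw 1.129
332 131 r 15.1 cw 1.115
332 132 r 14.5 cw 1.096
[352.41148719 161.23237135]
[array([523.9, -99.5, 119.8]), array([529.3, -99.7, 121.9]), array([ 534. , -100.4,  121.4])]
```

Run:
```python
from h import *
st();p,r,s=pose();print(tool(np.array([530,-97.3,130])-p))
```

```text
t 3.22 p [ 486.2 -134.8  150.9] yang -7.02 z [-0.0029  0.0016 -1.    ] F [0.49 0.36 1.36] T [ 0.019 -0.076  0.006] g 84.8 q [-0.5   0.31  1.62  0.    1.21 -0.38]
[42.55740893 38.90798205 20.85636309]
```

```bash
python3 -m creep '[{"grip":85,"linear":[21,19,0],"rot":[0,0,0]},{"grip":85,"linear":[21.5,20,0],"rot":[0,0,0]},{"grip":85,"linear":[0,0,20],"rot":[0,0,0]},{"grip":50,"linear":[0,0,0],"rot":[0,0,0]},{"grip":50,"linear":[0,0,0],"rot":[0,0,0]},{"grip":50,"linear":[0,0,0],"rot":[0,0,0]}]' 40
python3 - <<'E'
from h import *
st(); cap('wrist','w3'); p,r,s=pose();print(tool(np.array([530,-97.3,96])-p))
crop('w3',200,120,370,300,'c6',4)
print(proj('w3',[530,-97.3,123]),pix('w3',284,190),pix('w3',284,215))
E
```

```text
time_s: 3.72
eef_pos: [531.6, -97.9, 133.3]
ee_rot: [0.001, 0.749, 0.662, 0.0]
force: [-0.4, 0.3, -0.1]
grip_width: 0.603
t 3.72 p [531.6 -97.9 133.3] yang -7.08 z [ 1.4e-03 -7.0e-04 -1.0e+00] F [-0.45  0.28 -0.14] T [-0.046  0.02  -0.012] g 51.5 q [-0.4   0.4   1.54 -0.    1.19 -0.28]
[ 0.62476931 -1.65383016 37.34762744]
[278.98447279 239.65469863] [535.62304164 -75.90933351  95.20090757] [534.58243778 -83.26767044 122.67993628]
```

View pics/w3.png

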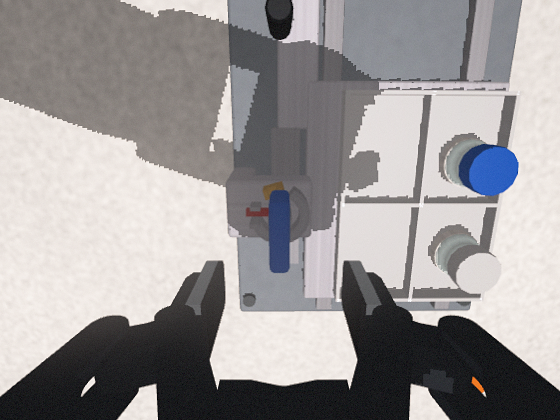

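```bash
python3 -m creep '[{"grip":50,"linear":[0.5,-1.5,15],"rot":[0,0,0]},{"grip":50,"linear":[0,0,15],"rot":[0,0,0]},{"grip":50,"linear":[0,0,7.5],"rot":[0,0,0]},{"grip":50,"linear":[0,0,0],"rot":[0,0,0]},{"grip":50,"linear":[0,0,0],"rot":[0,0,0]}]' 40
python3 - <<'E'
from h import *
st();
E
python3 -m creep '[{"grip":20,"linear":[0,0,0],"rot":[0,0,0]},{"grip":20,"linear":[0,0,0],"rot":[0,0,0]},{"grip":20,"linear":[0,0,0],"rot":[0,0,0]},{"grip":20,"linear":[0,0,0],"rot":[0,0,0]},{"grip":20,"linear":[0,0,0],"rot":[0,0,0]}]' 40
python3 - <<'E'
from h import *
st(); cap('wrist','w4');
E
```

```text
time_s: 4.18
eef_pos: [529.9, -97.3, 95.1]
ee_rot: [0.0, 0.75, 0.662, 0.0]
force: [0.2, 0.1, 0.7]
grip_width: 0.584
t 4.18 p [529.9 -97.3  95.1] yang -7.12 z [ 6.e-04 -2.e-04 -1.e+00] F [0.16 0.09 0.65] T [ 0.012 -0.039 -0.006] g 49.9 q [-0.4   0.44  1.59  0.    1.11 -0.27]
time_s: 4.6
eef_pos: [529.8, -96.9, 94.6]
ee_rot: [0.0, 0.75, 0.662, 0.0]
force: [0.8, 0.3, 0.8]
grip_width: 0.237
t 4.6 p [529.8 -96.9  94.6] yang -7.1 z [ 4.e-04 -2.e-04 -1.e+00] F [0.83 0.31 0.8 ] T [ 0.007 -0.008 -0.01 ] g 20.3 q [-0.4   0.44  1.59  0.    1.1  -0.27]
```

View pics/w4.png

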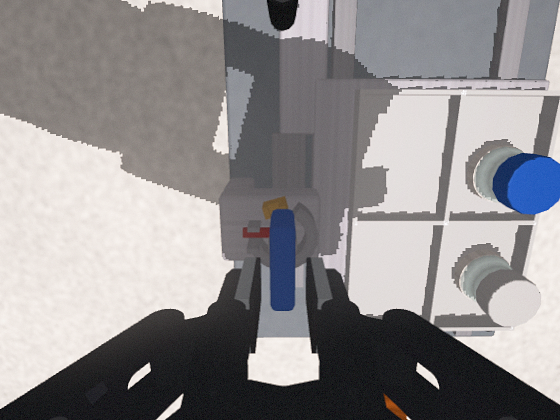

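```bash
python3 -m creep '[{"grip":8,"linear":[0,0,0],"rot":[0,0,0]},{"grip":8,"linear":[0,0,0],"rot":[0,0,0]},{"grip":8,"linear":[0,0,0],"rot":[0,0,0]},{"grip":8,"linear":[0,0,0],"rot":[0,0,0]}]' 60
python3 - <<'E'
from h import *
st()
E
```

```text
time_s: 4.98
eef_pos: [529.7, -96.9, 94.4]
ee_rot: [0.0, 0.75, 0.662, 0.0]
force: [-0.4, -0.2, 0.1]
grip_width: 0.092
t 4.98 p [529.7 -96.9  94.4] yang -7.1 z [ 0.  0. -1.] F [-0.35 -0.21  0.13] T [ 0.081 -0.012  0.048] g 7.8 q [-0.4   0.44  1.59  0.    1.1  -0.27]
```

Run:
```python
from h import *
cap('wrist','w5');cap('side','d5');cap('scene','s5'); crop('side0',200,150,300,260,'x',1); crop('d5',200,160,340,290,'c7',5);crop('w5',180,170,390,400,'c8',3)
```

```text
(no output)
```

View pics/c7.png

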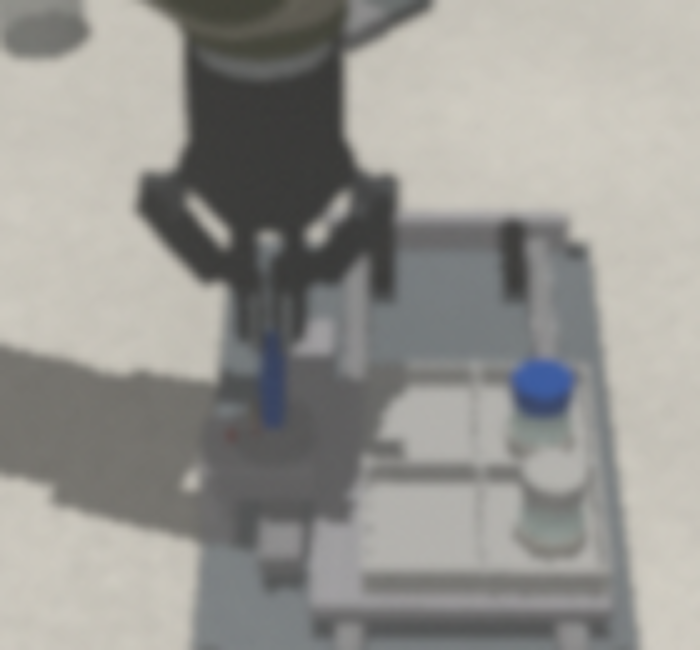

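View pics/c8.png

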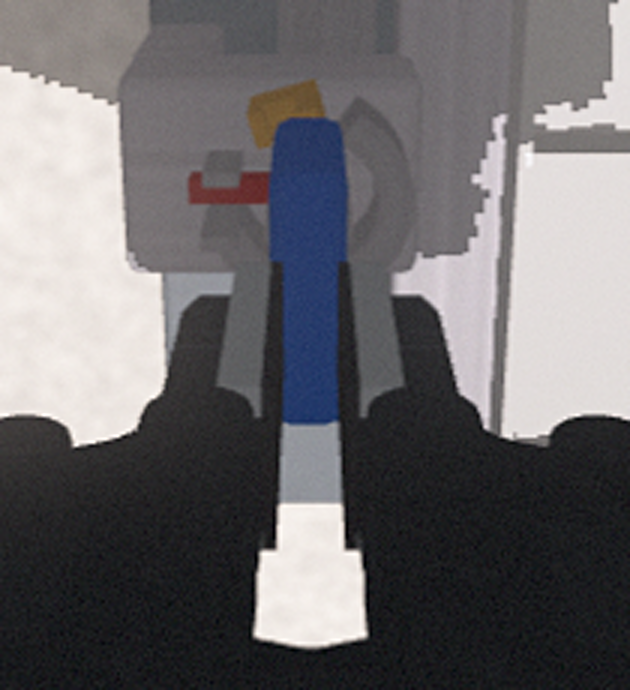

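```bash
python3 -m creep '[{"grip":0,"linear":[0,0,0],"rot":[0,0,0]},{"grip":0,"linear":[0,0,0],"rot":[0,0,0]},{"grip":0,"linear":[0,0,0],"rot":[0,0,0]},{"grip":0,"linear":[0,0,0],"rot":[0,0,0]}]' 60
python3 - <<'E'
from h import *
st();cap('wrist','w6');crop('w6',180,170,390,400,'c9',3)
E
```

```text
time_s: 5.47
eef_pos: [529.7, -96.9, 94.4]
ee_rot: [0.0, 0.75, 0.662, -0.0]
force: [-0.6, 1.0, 0.5]
grip_width: 0.003
t 5.47 p [529.7 -96.9  94.4] yang -7.11 z [-0. -0. -1.] F [-0.61  0.95  0.5 ] T [-0.005  0.002 -0.008] g 0.3 q [-0.4   0.44  1.59 -0.    1.1  -0.27]
```

View pics/c9.png

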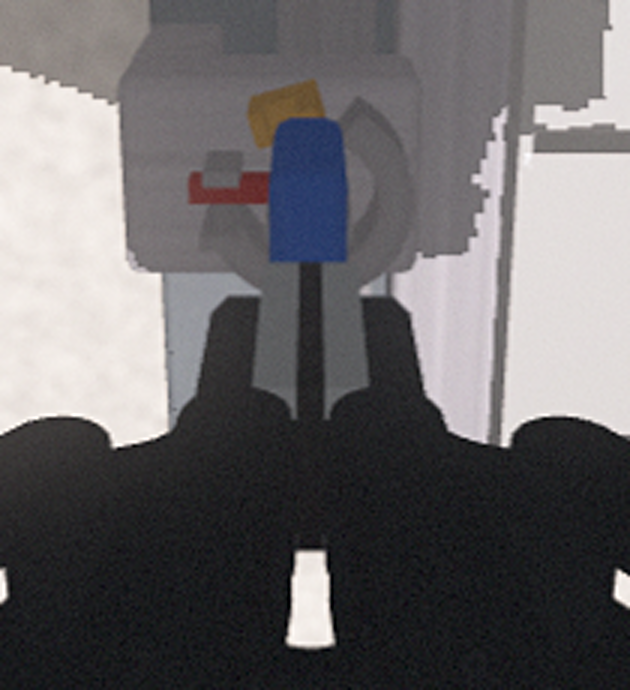

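Run:
```python
from h import *
for u,v in ((275,270),(275,290),(335,270),(335,300),(310,200),(310,255),(310,125)): 
    print('w6',u,v,pix('w6',180+u/3,170+v/3).round(1))
for v in range(200,250,3): print('d5',v,[pix('d5',u,v).round(0).tolist() for u in (250,254,258)])
print('TCP proj side',(proj('d5',[529.7,-96.9,94.4])-[200,160])*5,'bar top',(proj('d5',[529.7,-96.9,123])-[200,160])*5)
print('TCP proj w6',(proj('w6',[529.7,-96.9,94.4])-[180,170])*3,'bar top',(proj('w6',[529.7,-96.9,123])-[180,170])*3)
crop('s5',220,120,340,240,'c10',5)
print('TCP proj scene',(proj('s5',[529.7,-96.9,94.4])-[220,120])*5,'bar top',(proj('s5',[529.7,-96.9,123])-[220,120])*5)
```

```text
w6 275 270 [527.  -85.  134.5]
w6 275 290 [527.1 -85.3 140.2]
w6 335 270 [535.3 -86.2 134.1]
w6 335 300 [535.1 -86.3 143. ]
w6 310 200 [532.6 -80.  122.1]
w6 310 255 [531.4 -89.2 121.4]
w6 310 125 [533.2 -75.4  99.6]
d5 200 [[521.0, -107.0, 222.0], [530.0, -108.0, 222.0], [539.0, -121.0, 230.0]]
d5 203 [[520.0, -107.0, 214.0], [530.0, -108.0, 214.0], [539.0, -116.0, 218.0]]
d5 206 [[520.0, -108.0, 206.0], [530.0, -106.0, 204.0], [539.0, -113.0, 208.0]]
d5 209 [[520.0, -110.0, 198.0], [546.0, 152.0, 13.0], [539.0, -115.0, 200.0]]
d5 212 [[519.0, -111.0, 190.0], [537.0, 25.0, 92.0], [539.0, -112.0, 189.0]]
d5 215 [[519.0, -111.0, 181.0], [537.0, 22.0, 84.0], [539.0, -109.0, 178.0]]
d5 218 [[519.0, -109.0, 171.0], [537.0, 23.0, 73.0], [538.0, -112.0, 171.0]]
d5 221 [[519.0, -107.0, 161.0], [536.0, 22.0, 63.0], [539.0, -105.0, 157.0]]
d5 224 [[518.0, -107.0, 151.0], [536.0, 19.0, 54.0], [538.0, -106.0, 148.0]]
d5 227 [[518.0, -105.0, 140.0], [529.0, -85.0, 124.0], [538.0, -107.0, 140.0]]
d5 230 [[518.0, -105.0, 131.0], [528.0, -99.0, 126.0], [546.0, 12.0, 38.0]]
d5 233 [[525.0, 38.0, 9.0], [528.0, -108.0, 123.0], [545.0, 1.0, 36.0]]
d5 236 [[523.0, 19.0, 13.0], [527.0, -119.0, 122.0], [544.0, -13.0, 36.0]]
d5 239 [[522.0, 1.0, 16.0], [526.0, -121.0, 114.0], [543.0, -24.0, 35.0]]
d5 242 [[518.0, -80.0, 72.0], [526.0, -120.0, 104.0], [538.0, -90.0, 78.0]]
d5 245 [[518.0, -84.0, 65.0], [526.0, -118.0, 92.0], [538.0, -91.0, 69.0]]
d5 248 [[516.0, -114.0, 80.0], [526.0, -113.0, 78.0], [536.0, -118.0, 82.0]]
TCP proj side [273.85442967 394.94570621] bar top [272.46261846 350.79350433]
TCP proj w6 [305.51000389 232.83331104] bar top [305.0229513 306.5159323]
TCP proj scene [290.88508422 258.27621441] bar top [291.15056943 226.02468165]
```

View pics/c10.png

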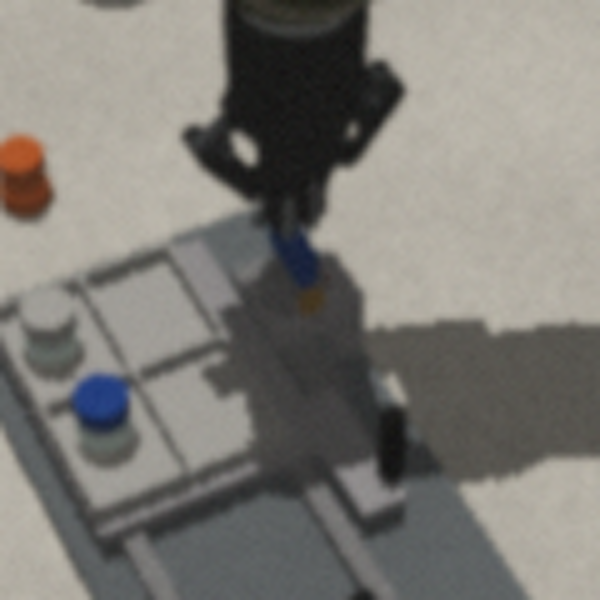

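Run:
```python
from h import *
for f,z in (('wrist0',196.3),('w1',246.6),('w2',150),('w3',133.3),('w4',94.6),('w5',94.4),('w6',94.4)):
    d=load(f)['d']; best=[]
    for v in range(230,330,2):
        for u in range(150,420,3):
            if 100<d[v,u]<=235:
                p=pix(f,u,v); best.append((p[2],u,v))
    best.sort(); print(f,'TCPz',z,[(round(b[0]-z,1),b[1],b[2]) for b in best[:6:2]])
```

```text
wrist0 TCPz 196.3 [(np.float64(45.9), 180, 298), (np.float64(46.5), 387, 292), (np.float64(47.1), 180, 308)]
w1 TCPz 246.6 [(np.float64(45.3), 180, 294), (np.float64(46.6), 387, 280), (np.float64(46.9), 177, 274)]
w2 TCPz 150 [(np.float64(43.8), 387, 280), (np.float64(45.0), 180, 292), (np.float64(45.2), 180, 298)]
w3 TCPz 133.3 [(np.float64(-14.6), 270, 250), (np.float64(-14.1), 270, 264), (np.float64(-14.1), 270, 268)]
w4 TCPz 94.6 [(np.float64(-43.5), 351, 230), (np.float64(-43.0), 351, 238), (np.float64(-43.0), 354, 236)]
w5 TCPz 94.4 [(np.float64(-43.3), 354, 234), (np.float64(-43.1), 351, 230), (np.float64(-42.8), 354, 230)]
w6 TCPz 94.4 [(np.float64(-43.8), 351, 232), (np.float64(-43.2), 351, 230), (np.float64(-42.8), 354, 234)]
```

```bash
python3 -m creep '[{"grip":40,"linear":[0,0,0],"rot":[0,0,0]},{"grip":40,"linear":[0,0,0],"rot":[0,0,0]},{"grip":40,"linear":[0,0,0],"rot":[0,0,0]},{"grip":40,"linear":[0,0,0],"rot":[0,0,0]},{"grip":40,"linear":[0,0,0],"rot":[0,0,0]},{"grip":40,"linear":[0,0,0],"rot":[0,0,0]}]' 60
python3 -m creep '[{"grip":40,"linear":[0,0,10],"rot":[0,0,0]},{"grip":40,"linear":[0,0,8],"rot":[0,0,0]},{"grip":40,"linear":[0,0,0],"rot":[0,0,0]},{"grip":40,"linear":[0,0,0],"rot":[0,0,0]}]'
python3 - <<'E'
from h import *
st();cap('wrist','w7');cap('side','d7');crop('w7',180,170,390,400,'c11',3);crop('d7',220,200,300,270,'c12',8)
d=load('d7')
for v in range(218,250,2): print(v,[int(pix('d7',u,v)[2]) for u in range(240,272,2)],[int(pix('d7',u,v)[1]) for u in range(240,272,4)])
E
```

```text
time_s: 6.02
eef_pos: [529.7, -96.9, 94.4]
ee_rot: [-0.0, 0.75, 0.662, -0.0]
force: [0.1, -0.1, -0.3]
grip_width: 0.468
time_s: 6.35
eef_pos: [529.3, -96.7, 75.5]
ee_rot: [-0.001, 0.75, 0.662, -0.0]
force: [0.5, 0.3, -0.2]
grip_width: 0.468
t 6.35 p [529.3 -96.7  75.5] yang -7.1 z [-1.6e-03  7.0e-04 -1.0e+00] F [ 0.47  0.33 -0.18] T [0.001 0.006 0.028] g 40.0 q [-0.4   0.47  1.61 -0.    1.06 -0.27]
218 [165, 170, 171, 12, 10, 12, 12, 74, 75, 75, 14, 172, 168, 163, 167, 168] [-99, -108, 110, 105, 18, 99, -110, -110]
220 [164, 166, 164, 10, 11, 11, 9, 68, 67, 71, 13, 162, 163, 163, 159, 164] [-105, -106, 97, 99, 20, 91, -111, -106]
222 [160, 161, 157, 10, 13, 10, 9, 61, 63, 59, 10, 158, 159, 158, 155, 23] [-107, -105, 85, 89, 16, 85, -113, -109]
224 [147, 153, 148, 13, 8, 8, 12, 54, 54, 52, 35, 151, 153, 152, 11, 25] [-99, -101, 82, 75, 18, 41, -114, 71]
226 [142, 140, 144, 9, 14, 13, 9, 121, 46, 49, 37, 143, 146, 143, 11, 22] [-100, -104, 64, 70, 20, 30, -113, 61]
228 [1, 136, 139, 123, 12, 13, 123, 121, 122, 39, 34, 139, 140, 135, 24, 21] [74, -106, 57, -87, -87, 24, -113, 35]
230 [-
[... 422 characters left out ...]
1, -118, -106, -12, -17, -19]
238 [-1, 1, 12, 15, 11, 10, 115, 118, 105, 37, 36, 35, 38, 37, 36, 37] [30, 12, 12, -118, -106, -22, -26, -24]
240 [2, 0, 12, 10, 12, 81, 109, 108, 101, 80, 34, 37, 37, 37, 36, 35] [17, 3, 1, -118, -109, -28, -34, -34]
242 [-1, 11, 9, 10, 12, 73, 105, 104, 96, 76, 78, 34, 39, 37, 39, 37] [12, -2, -7, -121, -111, -90, -44, -46]
244 [65, 65, 65, 85, 84, 66, 99, 98, 84, 70, 78, 80, 39, 34, 36, 34] [-77, -78, -102, -122, -105, -99, -53, -50]
246 [65, 63, 68, 78, 78, 73, 824, 77, 77, 65, 79, 73, 39, 37, 38, 36] [-86, -90, -103, -997, -104, -108, -62, -61]
248 [67, 66, 63, 67, 77, 80, 75, 79, 80, 80, 76, 69, 36, 36, 37, 35] [-96, -92, -110, -109, -116, -113, -66, -69]
```

View pics/c11.png

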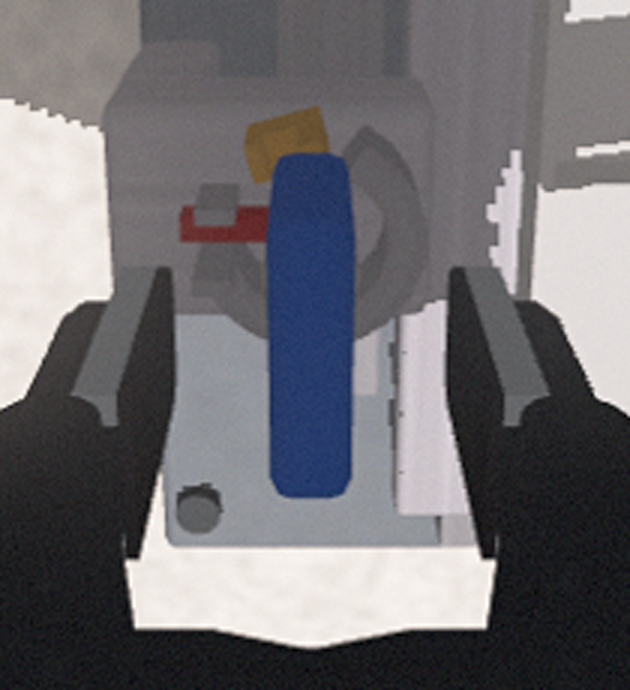

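View pics/c12.png

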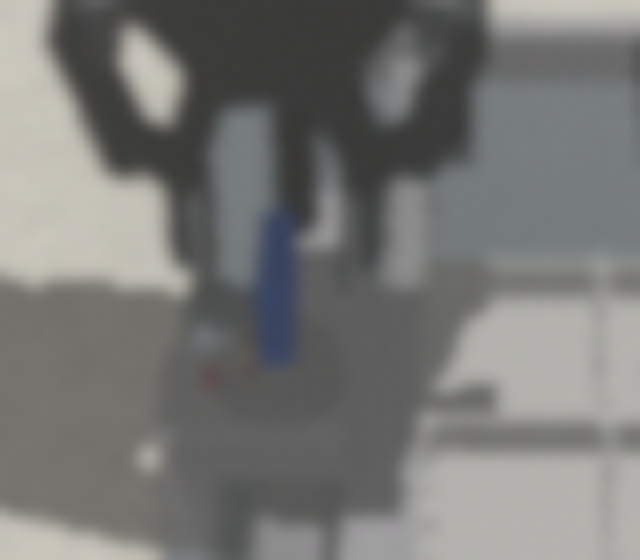

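```bash
python3 -m creep '[{"grip":40,"linear":[0,0,8],"rot":[0,0,0]},{"grip":40,"linear":[0,0,5.5],"rot":[0,0,0]},{"grip":18,"linear":[0,0,0],"rot":[0,0,0]},{"grip":18,"linear":[0,0,0],"rot":[0,0,0]},{"grip":18,"linear":[0,0,0],"rot":[0,0,0]},{"grip":18,"linear":[0,0,0],"rot":[0,0,0]}]' 30
python3 - <<'E'
from h import *
st()
E
python3 -m creep '[{"grip":6,"linear":[0,0,0],"rot":[0,0,0]},{"grip":6,"linear":[0,0,0],"rot":[0,0,0]},{"grip":6,"linear":[0,0,0],"rot":[0,0,0]}]' 30
python3 - <<'E'
from h import *
st();cap('wrist','w8');crop('w8',180,170,390,400,'c13',3)
E
```

```text
time_s: 6.95
eef_pos: [529.8, -97.0, 63.1]
ee_rot: [0.0, 0.75, 0.662, 0.0]
force: [-0.9, -0.1, -0.6]
grip_width: 0.207
t 6.95 p [529.8 -97.   63.1] yang -7.1 z [ 4.e-04 -2.e-04 -1.e+00] F [-0.87 -0.1  -0.65] T [ 0.035 -0.01  -0.001] g 17.7 q [-0.4   0.48  1.62 -0.    1.03 -0.27]
time_s: 7.2
eef_pos: [529.6, -96.9, 63.2]
ee_rot: [0.0, 0.75, 0.662, -0.0]
force: [-3.4, 0.3, 4.0]
grip_width: 0.13
t 7.2 p [529.6 -96.9  63.2] yang -7.1 z [-1.e-04 -1.e-04 -1.e+00] F [-3.4   0.27  4.  ] T [0.012 0.454 0.022] g 11.1 q [-0.4   0.48  1.62 -0.    1.03 -0.27]
```

View pics/c13.png

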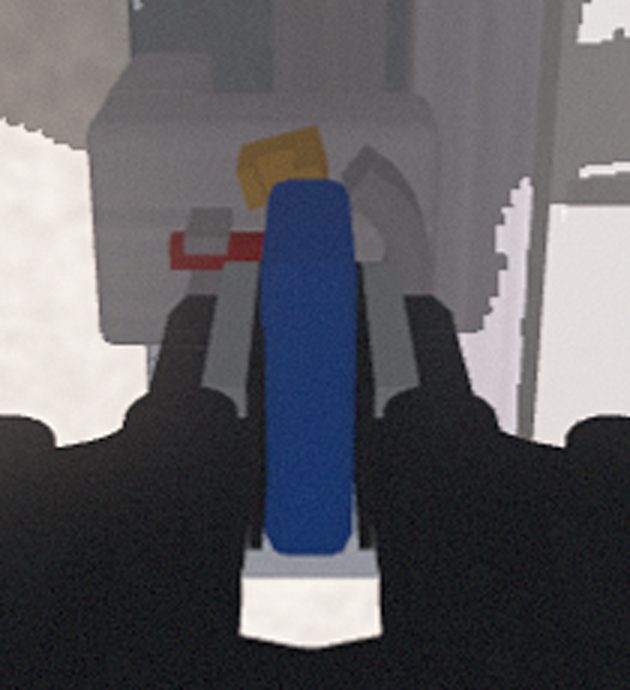

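```bash
python3 -m creep '[{"grip":0,"linear":[0,-0.4,0],"rot":[0,0,0]},{"grip":0,"linear":[0,0,-0.4],"rot":[0,0,0]},{"grip":0,"linear":[0,0,0],"rot":[0,0,0]},{"grip":0,"linear":[0,0,0],"rot":[0,0,0]}]' 70
python3 - <<'E'
from h import *
st()
E
```

```text
time_s: 7.58
eef_pos: [529.4, -96.9, 63.3]
ee_rot: [0.0, 0.75, 0.662, 0.0]
force: [-0.8, 0.5, 2.4]
grip_width: 0.123
t 7.58 p [529.4 -96.9  63.3] yang -7.11 z [ 4.e-04 -1.e-04 -1.e+00] F [-0.8   0.53  2.41] T [0.003 0.038 0.043] g 10.5 q [-0.4   0.48  1.62  0.    1.03 -0.27]
```

```bash
python3 -m creep '[{"grip":0,"linear":[0,0,-2],"rot":[0,0,0]},{"grip":0,"linear":[0,0,-2],"rot":[0,0,0]},{"grip":0,"linear":[0,0,-2],"rot":[0,0,0]},{"grip":0,"linear":[0,0,0],"rot":[0,0,0]},{"grip":0,"linear":[0,0,0],"rot":[0,0,0]}]'
python3 - <<'E'
from h import *
st()
E
python3 -m creep '[{"grip":0,"linear":[0,0,-2],"rot":[0,0,0]},{"grip":0,"linear":[0,0,-2],"rot":[0,0,0]},{"grip":0,"linear":[0,0,-2],"rot":[0,0,0]},{"grip":0,"linear":[0,0,0],"rot":[0,0,0]},{"grip":0,"linear":[0,0,0],"rot":[0,0,0]}]'
python3 - <<'E'
from h import *
st()
E
```

```text
time_s: 8.0
eef_pos: [529.2, -96.8, 68.9]
ee_rot: [-0.0, 0.75, 0.662, -0.0]
force: [4.3, -1.7, -8.9]
grip_width: 0.121
t 8.0 p [529.2 -96.8  68.9] yang -7.11 z [-4.e-04  1.e-04 -1.e+00] F [ 4.33 -1.72 -8.94] T [-0.209 -0.702  0.007] g 10.4 q [-0.4   0.48  1.62 -0.    1.05 -0.27]
time_s: 8.42
eef_pos: [529.2, -96.8, 75.2]
ee_rot: [-0.0, 0.75, 0.662, -0.0]
force: [3.2, -2.2, -12.2]
grip_width: 0.126
t 8.42 p [529.2 -96.8  75.2] yang -7.1 z [-2.e-04  1.e-04 -1.e+00] F [  3.22  -2.17 -12.17] T [-0.287 -0.705 -0.02 ] g 10.7 q [-0.4   0.47  1.61 -0.    1.06 -0.27]
```

```bash
python3 -m creep '[{"grip":0,"linear":[0,0,-1.3],"rot":[0,0,0]},{"grip":0,"linear":[0,0,0],"rot":[0,0,0]},{"grip":0,"linear":[0,0,0],"rot":[0,0,0]}]'
python3 - <<'E'
from h import *
for i in range(1): st();cap('wrist','w9');st();cap('side','d9');st();crop('w9',180,170,390,400,'c14',3)
E
```

```text
time_s: 8.67
eef_pos: [529.2, -96.8, 76.5]
ee_rot: [-0.0, 0.75, 0.662, -0.0]
force: [4.0, -1.0, -12.9]
grip_width: 0.126
t 8.67 p [529.2 -96.8  76.5] yang -7.11 z [-3.e-04  1.e-04 -1.e+00] F [  4.    -1.01 -12.91] T [-0.248 -0.646  0.082] g 10.7 q [-0.4   0.47  1.61 -0.    1.06 -0.27]
t 8.72 p [529.2 -96.8  76.5] yang -7.1 z [-3.e-04  1.e-04 -1.e+00] F [  3.49  -0.59 -12.24] T [-0.257 -0.648  0.065] g 10.4 q [-0.4   0.47  1.61 -0.    1.06 -0.27]
t 8.77 p [529.2 -96.8  76.5] yang -7.1 z [-3.e-04  1.e-04 -1.e+00] F [  3.88  -1.   -12.04] T [-0.351 -0.67  -0.035] g 10.4 q [-0.4   0.47  1.61 -0.    1.06 -0.27]
```

View pics/c14.png

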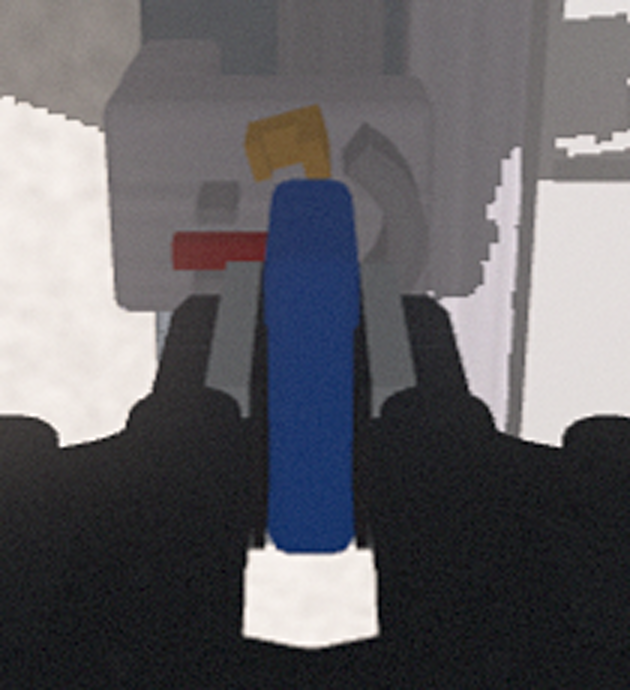

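```bash
python3 -m creep '[{"grip":0,"linear":[0,0,0],"rot":[0,0,0.06]},{"grip":0,"linear":[0,0,0],"rot":[0,0,0.06]},{"grip":0,"linear":[0,0,0],"rot":[0,0,0.06]},{"grip":0,"linear":[0,0,0],"rot":[0,0,0.06]},{"grip":0,"linear":[0,0,0],"rot":[0,0,0.06]},{"grip":0,"linear":[0,0,0],"rot":[0,0,0]}]'
python3 - <<'E'
from h import *
st()
E
python3 -m creep '[{"grip":0,"linear":[0,0,0],"rot":[0,0,0.06]},{"grip":0,"linear":[0,0,0],"rot":[0,0,0.06]},{"grip":0,"linear":[0,0,0],"rot":[0,0,0.06]},{"grip":0,"linear":[0,0,0],"rot":[0,0,0.06]},{"grip":0,"linear":[0,0,0],"rot":[0,0,0.06]},{"grip":0,"linear":[0,0,0],"rot":[0,0,0]}]'
python3 - <<'E'
from h import *
st()
E
```

```text
time_s: 9.27
eef_pos: [529.5, -96.9, 76.6]
ee_rot: [0.0, 0.841, 0.542, 0.0]
force: [3.9, -1.5, -13.4]
grip_width: 0.128
t 9.27 p [529.5 -96.9  76.6] yang -24.41 z [ 4.e-04 -1.e-04 -1.e+00] F [  3.89  -1.55 -13.35] T [-0.319 -0.864 -0.04 ] g 10.9 q [-0.4   0.47  1.61  0.    1.06  0.03]
time_s: 9.77
eef_pos: [529.7, -97.1, 76.7]
ee_rot: [0.0, 0.912, 0.41, 0.0]
force: [4.3, -1.2, -12.9]
grip_width: 0.123
t 9.77 p [529.7 -97.1  76.7] yang -41.55 z [ 9.e-04 -5.e-04 -1.e+00] F [  4.32  -1.22 -12.92] T [-0.424 -0.95  -0.002] g 10.5 q [-0.4   0.47  1.61 -0.    1.06  0.33]
```

```bash
python3 -m creep '[{"grip":0,"linear":[0,0,0],"rot":[0,0,0.06]},{"grip":0,"linear":[0,0,0],"rot":[0,0,0.06]},{"grip":0,"linear":[0,0,0],"rot":[0,0,0.06]},{"grip":0,"linear":[0,0,0],"rot":[0,0,0.06]},{"grip":0,"linear":[0,0,0],"rot":[0,0,0.06]},{"grip":0,"linear":[0,0,0],"rot":[0,0,0.06]},{"grip":0,"linear":[0,0,0],"rot":[0,0,0.06]},{"grip":0,"linear":[0,0,0],"rot":[0,0,0.06]},{"grip":0,"linear":[0,0,0],"rot":[0,0,0]}]'
python3 - <<'E'
from h import *
st();cap('wrist','w10');st();cap('scene','s10');crop('w10',180,130,390,360,'c15',3);crop('s10',240,130,320,210,'c16',7);st()
E
```

```text
time_s: 10.52
eef_pos: [529.9, -97.4, 76.8]
ee_rot: [0.001, 0.983, 0.182, 0.001]
force: [5.6, -3.4, -13.6]
grip_width: 0.124
t 10.52 p [529.9 -97.4  76.8] yang -69.05 z [ 0.0016 -0.0011 -1.    ] F [  5.6   -3.37 -13.56] T [-0.603 -1.032 -0.01 ] g 10.6 q [-0.4   0.47  1.61 -0.    1.06  0.81]
t 10.57 p [529.9 -97.4  76.9] yang -68.91 z [ 0.0016 -0.0011 -1.    ] F [  5.79  -3.91 -13.32] T [-0.674 -0.99   0.011] g 10.7 q [-0.4   0.47  1.61 -0.    1.06  0.8 ]
t 10.62 p [529.9 -97.4  76.9] yang -68.88 z [ 0.0016 -0.0011 -1.    ] F [  5.48  -2.84 -12.04] T [-0.616 -1.024 -0.021] g 10.8 q [-0.4   0.47  1.61 -0.    1.06  0.8 ]
```

View pics/c15.png

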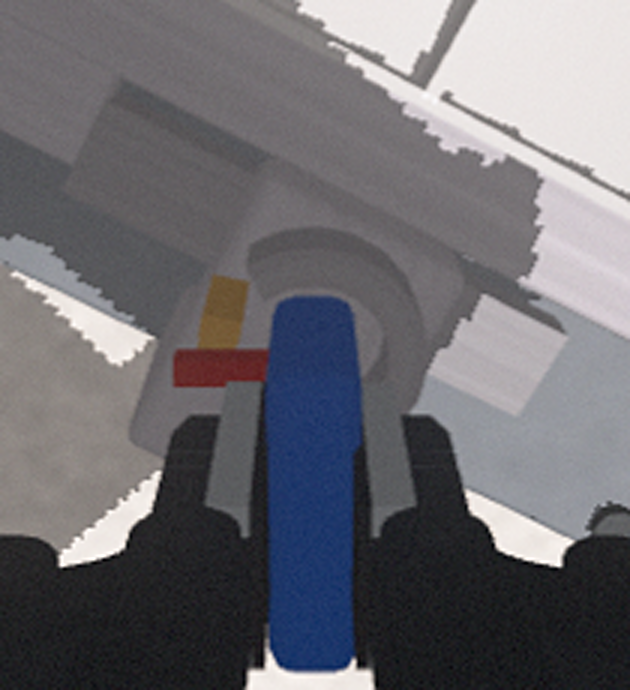

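View pics/c16.png

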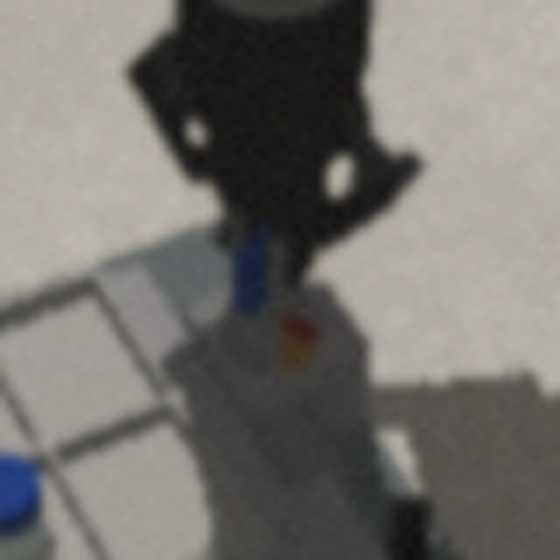

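```bash
python3 -m creep '[{"grip":0,"linear":[0.3,0.4,0],"rot":[0,0,0.05]},{"grip":0,"linear":[0,0,0],"rot":[0,0,0.05]},{"grip":0,"linear":[0,0,0],"rot":[0,0,0.05]},{"grip":0,"linear":[0,0,0],"rot":[0,0,0]},{"grip":0,"linear":[0,0,0],"rot":[0,0,0]}]'
python3 - <<'E'
from h import *
st()
E
python3 -m creep '[{"grip":0,"linear":[0,0,0],"rot":[0,0,0.03]},{"grip":0,"linear":[0,0,0],"rot":[0,0,0]},{"grip":0,"linear":[0,0,0],"rot":[0,0,0]}]'
python3 - <<'E'
from h import *
st()
E
```

```text
time_s: 11.03
eef_pos: [530.0, -97.6, 76.7]
ee_rot: [0.0, 0.994, 0.109, 0.0]
force: [4.7, -2.9, -13.2]
grip_width: 0.123
t 11.03 p [530.  -97.6  76.7] yang -77.47 z [ 8.e-04 -9.e-04 -1.e+00] F [  4.68  -2.93 -13.23] T [-0.665 -0.847  0.006] g 10.5 q [-0.4   0.47  1.61 -0.    1.06  0.95]
time_s: 11.28
eef_pos: [530.0, -97.6, 76.7]
ee_rot: [0.001, 0.996, 0.094, 0.0]
force: [4.4, -3.7, -13.2]
grip_width: 0.126
t 11.28 p [530.  -97.6  76.7] yang -79.19 z [ 8.e-04 -9.e-04 -1.e+00] F [  4.38  -3.7  -13.24] T [-0.679 -0.859 -0.032] g 10.8 q [-0.4   0.47  1.61 -0.    1.06  0.98]
```

```bash
for i in 1; do python3 -m creep '[{"grip":0,"linear":[0,0,0],"rot":[0,0,0.025]},{"grip":0,"linear":[0,0,0],"rot":[0,0,0]},{"grip":0,"linear":[0,0,0],"rot":[0,0,0]}]' >/dev/null; python3 -c "from h import *;st()"; done
python3 -m creep '[{"grip":0,"linear":[0,0,0],"rot":[0,0,0.025]},{"grip":0,"linear":[0,0,0],"rot":[0,0,0]},{"grip":0,"linear":[0,0,0],"rot":[0,0,0]}]' >/dev/null
python3 - <<'E'
from h import *
st();cap('wrist','w11');crop('w11',200,200,320,300,'c17',6);st()
E
```

```text
t 11.53 p [530.  -97.6  76.7] yang -80.62 z [ 8.e-04 -9.e-04 -1.e+00] F [  4.21  -4.2  -12.23] T [-0.608 -0.855  0.025] g 10.6 q [-0.4   0.47  1.61 -0.    1.06  1.01]
t 11.78 p [530.  -97.7  76.7] yang -82.05 z [ 8.e-04 -1.e-03 -1.e+00] F [  4.35  -4.06 -12.83] T [-0.676 -0.81   0.009] g 10.4 q [-0.4   0.47  1.61 -0.    1.06  1.03]
t 11.83 p [530.  -97.7  76.7] yang -82.04 z [ 9.e-04 -1.e-03 -1.e+00] F [  4.58  -3.09 -12.69] T [-0.738 -0.838 -0.025] g 10.9 q [-0.4   0.47  1.61 -0.    1.06  1.03]
```

View pics/c17.png

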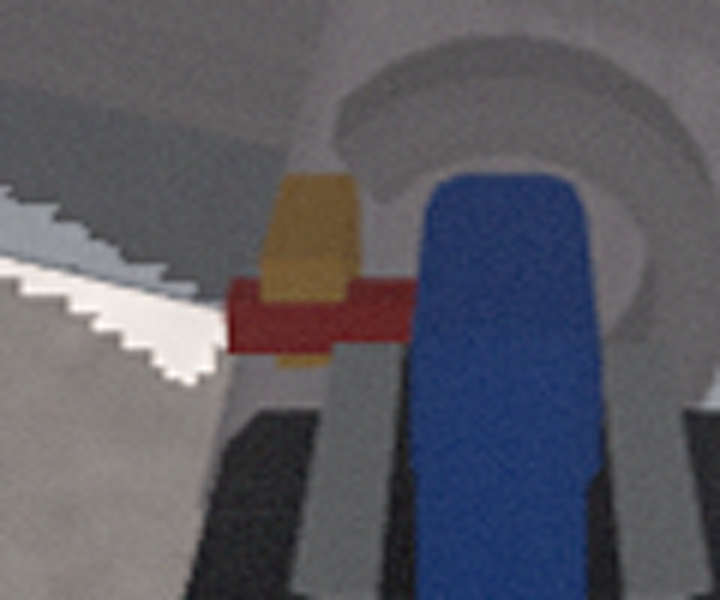

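```bash
python3 -m creep '[{"grip":0,"linear":[0,0,0],"rot":[0,0,0.02]},{"grip":0,"linear":[0,0,0],"rot":[0,0,0]},{"grip":0,"linear":[0,0,0],"rot":[0,0,0]}]' >/dev/null
python3 -c "from h import *;st()"
python3 -m creep '[{"grip":0,"linear":[0,0,0],"rot":[0,0,0.02]},{"grip":0,"linear":[0,0,0],"rot":[0,0,0]},{"grip":0,"linear":[0,0,0],"rot":[0,0,0]}]' >/dev/null
python3 -c "from h import *;st()"
```

```text
t 12.08 p [530.  -97.7  76.7] yang -83.2 z [ 8.0e-04 -1.1e-03 -1.0e+00] F [  4.14  -3.02 -13.5 ] T [-0.663 -0.826 -0.041] g 10.9 q [-0.4   0.47  1.61 -0.    1.06  1.05]
t 12.33 p [530.  -97.7  76.7] yang -84.34 z [ 7.e-04 -1.e-03 -1.e+00] F [  4.2   -3.89 -12.74] T [-0.731 -0.779  0.025] g 10.8 q [-0.4   0.47  1.61 -0.    1.06  1.07]
```

```bash
python3 -m creep '[{"grip":0,"linear":[0,0,0],"rot":[0,0,0.02]},{"grip":0,"linear":[0,0,0],"rot":[0,0,0]},{"grip":0,"linear":[0,0,0],"rot":[0,0,0]}]' >/dev/null
python3 -c "from h import *;st()"
python3 - <<'E'
from h import *
cap('wrist','w12');crop('w12',200,200,320,300,'c18',6);st()
E
```

```text
t 12.58 p [529.8 -97.7  76.7] yang -85.47 z [ 3.0e-04 -1.1e-03 -1.0e+00] F [  3.28  -4.22 -12.33] T [-0.746 -0.752  0.162] g 10.6 q [-0.4   0.47  1.61 -0.    1.06  1.09]
t 12.63 p [529.9 -97.7  76.7] yang -85.47 z [ 4.0e-04 -1.1e-03 -1.0e+00] F [  3.38  -4.69 -13.06] T [-0.696 -0.727  0.08 ] g 10.3 q [-0.4   0.47  1.61 -0.    1.06  1.09]
```

View pics/c18.png

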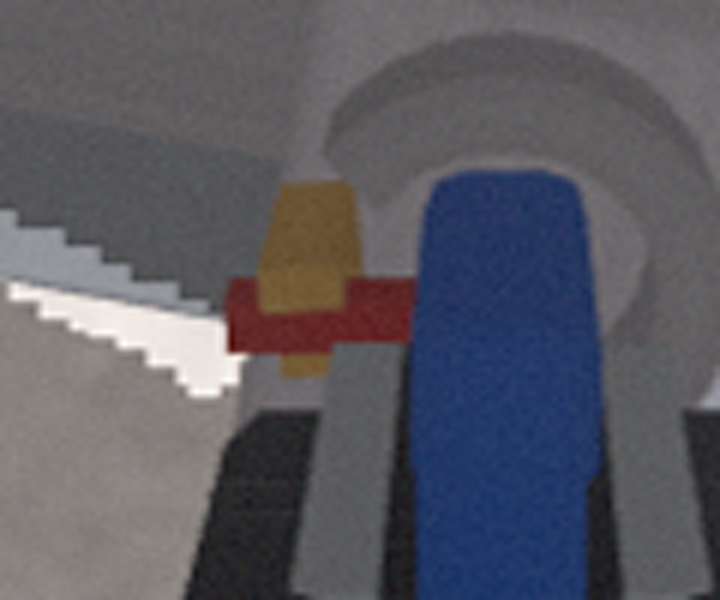

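```bash
python3 -m creep '[{"grip":0,"linear":[0,0,0],"rot":[0,0,-0.035]},{"grip":0,"linear":[0,0,0],"rot":[0,0,0]},{"grip":0,"linear":[0,0,1],"rot":[0,0,0]},{"grip":0,"linear":[0,0,1],"rot":[0,0,0]},{"grip":0,"linear":[0,0,1],"rot":[0,0,0]},{"grip":0,"linear":[0,0,0],"rot":[0,0,0]}]' >/dev/null
python3 -c "from h import *;st()"
python3 -m creep '[{"grip":0,"linear":[0,0,0.8],"rot":[0,0,0]},{"grip":0,"linear":[0,0,0],"rot":[0,0,0]},{"grip":0,"linear":[0,0,0],"rot":[0,0,0]}]' >/dev/null
python3 -c "from h import *;st()"
```

```text
t 13.13 p [530.1 -97.7  73.7] yang -83.47 z [ 9.0e-04 -1.1e-03 -1.0e+00] F [  4.98  -3.32 -11.41] T [-0.655 -0.758  0.05 ] g 10.6 q [-0.4   0.47  1.61 -0.    1.06  1.06]
t 13.38 p [530.1 -97.7  73.1] yang -83.47 z [ 9.0e-04 -1.1e-03 -1.0e+00] F [  4.2   -3.47 -10.49] T [-0.65  -0.672  0.022] g 11.0 q [-0.4   0.47  1.61 -0.    1.05  1.06]
```

```bash
python3 -m creep '[{"grip":0,"linear":[0,0,0.7],"rot":[0,0,0]},{"grip":0,"linear":[0,0,0.5],"rot":[0,0,0]},{"grip":0,"linear":[0,0,0],"rot":[0,0,0]}]' >/dev/null
python3 -c "from h import *;st()"
python3 -m creep '[{"grip":0,"linear":[0,0,0.6],"rot":[0,0,0]},{"grip":0,"linear":[0,0,0],"rot":[0,0,0]},{"grip":0,"linear":[0,0,0],"rot":[0,0,0]}]' >/dev/null
python3 -c "from h import *;st()"
```

```text
t 13.63 p [530.1 -97.7  71.9] yang -83.47 z [ 0.001  -0.0011 -1.    ] F [  3.68  -4.14 -10.84] T [-0.626 -0.741  0.045] g 10.9 q [-0.4   0.47  1.62 -0.    1.05  1.06]
t 13.88 p [530.1 -97.7  71.4] yang -83.49 z [ 0.001  -0.0012 -1.    ] F [ 4.21 -3.35 -9.8 ] T [-0.722 -0.647 -0.002] g 10.7 q [-0.4   0.47  1.62 -0.    1.05  1.06]
```

```bash
for i in 1; do python3 -m creep '[{"grip":0,"linear":[0,0,0.5],"rot":[0,0,0]},{"grip":0,"linear":[0,0,0],"rot":[0,0,0]},{"grip":0,"linear":[0,0,0],"rot":[0,0,0]}]' >/dev/null; done
python3 -c "from h import *;st()"
python3 -m creep '[{"grip":0,"linear":[0,0,0.5],"rot":[0,0,0]},{"grip":0,"linear":[0,0,0],"rot":[0,0,0]},{"grip":0,"linear":[0,0,0],"rot":[0,0,0]}]' >/dev/null
python3 -c "from h import *;st()"
```

```text
t 14.13 p [530.2 -97.7  71.3] yang -83.54 z [ 0.0014 -0.0012 -1.    ] F [ 2.58 -4.33 -2.8 ] T [-0.961 -0.398  0.083] g 11.0 q [-0.4   0.47  1.62 -0.    1.05  1.06]
t 14.38 p [530.3 -97.7  71. ] yang -83.57 z [ 0.0017 -0.0013 -1.    ] F [ 0.17 -5.49  3.53] T [-0.953 -0.055  0.036] g 10.6 q [-0.4   0.47  1.62 -0.    1.05  1.06]
```

```bash
python3 -m creep '[{"grip":13,"linear":[0,0,-0.4],"rot":[0,0,0]},{"grip":20,"linear":[0,0,0],"rot":[0,0,0]},{"grip":30,"linear":[0,0,0],"rot":[0,0,0]},{"grip":40,"linear":[0,0,0],"rot":[0,0,0]},{"grip":40,"linear":[0,0,0],"rot":[0,0,0]},{"grip":40,"linear":[0,0,0],"rot":[0,0,0]},{"grip":40,"linear":[0,0,0],"rot":[0,0,0]}]'
python3 - <<'E'
from h import *
st();cap('wrist','w13');crop('w13',180,150,390,400,'c19',3)
for u,v in ((270,260),(280,300),(280,330)): print(pix('w13',u,v))
E
```

```text
time_s: 14.97
eef_pos: [529.7, -97.0, 70.3]
ee_rot: [-0.0, 0.998, 0.056, -0.0]
force: [-0.6, -0.2, 0.8]
grip_width: 0.467
t 14.97 p [529.7 -97.   70.3] yang -83.59 z [-2.e-04  2.e-04 -1.e+00] F [-0.59 -0.23  0.78] T [ 0.045 -0.016  0.001] g 39.9 q [-0.4   0.47  1.62  0.    1.05  1.06]
[548.20891475 -89.76193366 126.39773915]
[533.49663226 -95.1052473  128.95647585]
[520.51513218 -96.5279467  129.12615494]
```

View pics/c19.png

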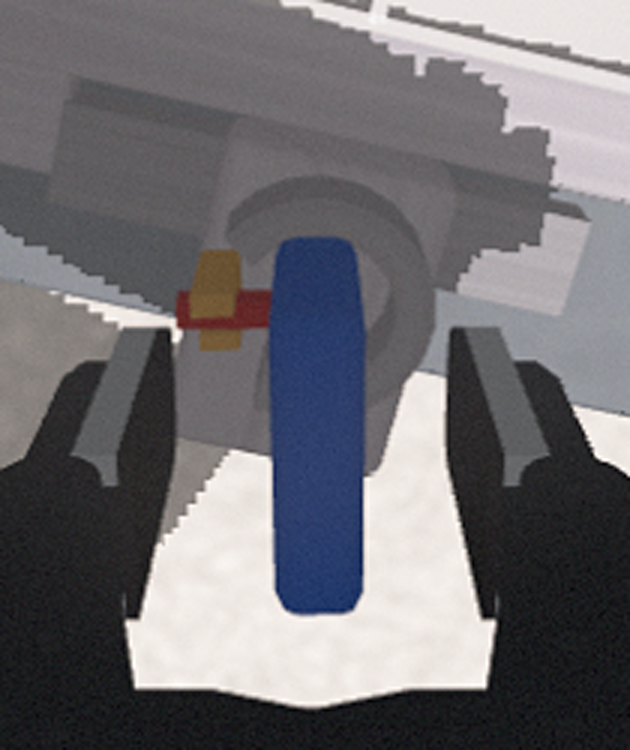

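```bash
python3 -m creep '[{"grip":40,"linear":[0,0,-15],"rot":[0,0,0]},{"grip":40,"linear":[0,0,-25],"rot":[0,0,0]},{"grip":40,"linear":[0,0,-5],"rot":[0,0,0]},{"grip":60,"linear":[5,-20,0],"rot":[0,0,0]},{"grip":60,"linear":[6,-26,0],"rot":[0,0,0]},{"grip":60,"linear":[6,-26,0],"rot":[0,0,0]},{"grip":60,"linear":[6,-26,0],"rot":[0,0,0]},{"grip":60,"linear":[6,-23,0],"rot":[0,0,0]},{"grip":60,"linear":[0,0,0],"rot":[0,0,0.12]},{"grip":60,"linear":[0,0,0],"rot":[0,0,0.117]},{"grip":60,"linear":[0,0,0],"rot":[0,0,0]},{"grip":60,"linear":[0,0,0],"rot":[0,0,0]}]'
python3 - <<'E'
from h import *
st();cap('wrist','w14');cap('side','d14');crop('d14',200,160,340,290,'c20',5);print(proj('w14',[545.3,26.7,94]));p,r,s=pose();print(tool(np.array([545.3,26.7,30])-p))
E
```

```text
time_s: 16.02
eef_pos: [544.9, 26.4, 115.1]
ee_rot: [-0.0, 0.998, -0.061, -0.0]
force: [-1.2, -0.9, 0.3]
grip_width: 0.702
t 16.02 p [544.9  26.4 115.1] yang -96.98 z [-3.e-04  1.e-04 -1.e+00] F [-1.16 -0.89  0.33] T [-0.013 -0.024 -0.027] g 60.0 q [-0.17  0.43  1.55  0.    1.16  1.53]
[283.10042518 233.47666298]
[ 0.2608231  -0.61335638 85.24189316]
```

View pics/w14.png

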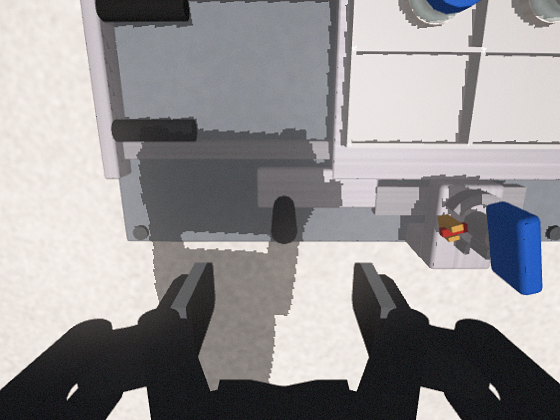

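View pics/c20.png

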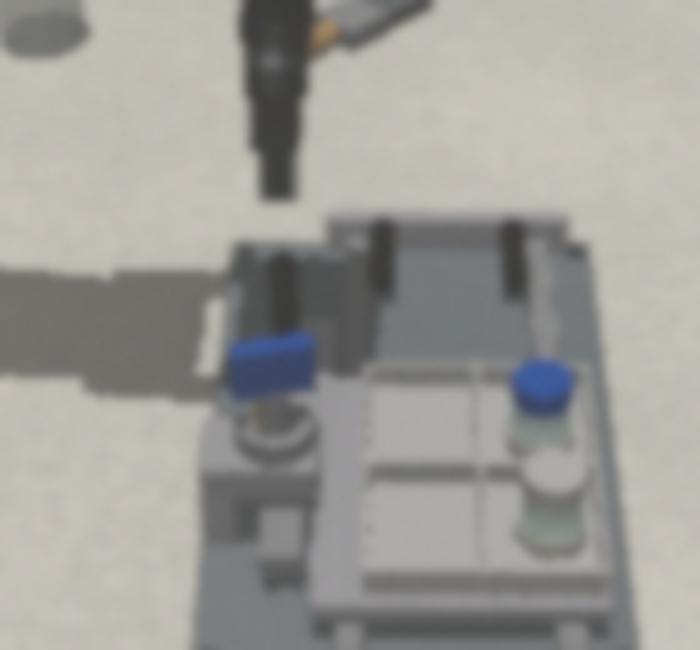

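```bash
python3 -m creep '[{"grip":60,"linear":[0.3,-0.6,20],"rot":[0,0,0]},{"grip":60,"linear":[0,0,30],"rot":[0,0,0]},{"grip":60,"linear":[0,0,25],"rot":[0,0,0]},{"grip":60,"linear":[0,0,8],"rot":[0,0,0]},{"grip":30,"linear":[0,0,0],"rot":[0,0,0]},{"grip":30,"linear":[0,0,0],"rot":[0,0,0]},{"grip":30,"linear":[0,0,0],"rot":[0,0,0]},{"grip":30,"linear":[0,0,0],"rot":[0,0,0]}]' 25
python3 - <<'E'
from h import *
st();cap('wrist','w15');crop('w15',180,170,390,400,'c21',3)
E
```

```text
time_s: 16.78
eef_pos: [546.3, 26.7, 33.9]
ee_rot: [0.0, 0.998, -0.062, 0.001]
force: [-0.0, 0.4, 0.4]
grip_width: 0.349
t 16.78 p [546.3  26.7  33.9] yang -97.15 z [ 2.6e-03 -4.0e-04 -1.0e+00] F [-0.02  0.37  0.4 ] T [0.06  0.038 0.043] g 29.8 q [-0.17  0.54  1.62 -0.    0.98  1.53]
```

View pics/c21.png

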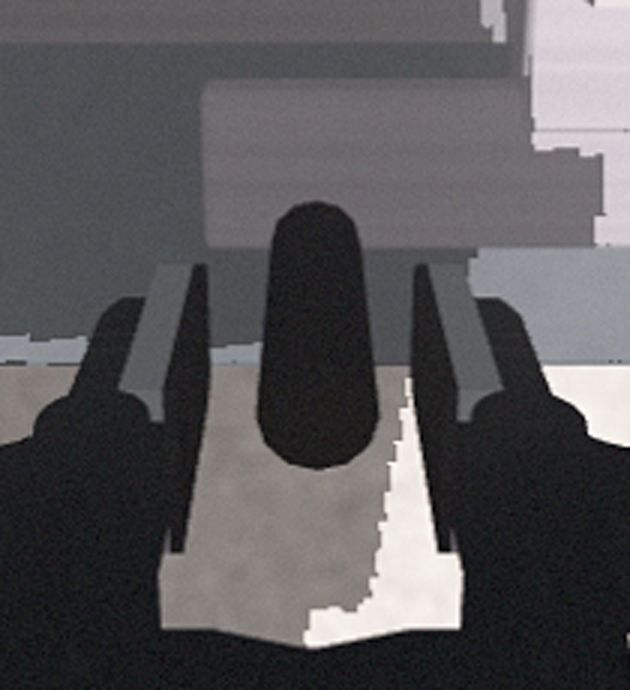

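```bash
python3 -m creep '[{"grip":20,"linear":[0,0,0],"rot":[0,0,0]},{"grip":14,"linear":[0,0,0],"rot":[0,0,0]},{"grip":8,"linear":[0,0,0],"rot":[0,0,0]},{"grip":8,"linear":[0,0,0],"rot":[0,0,0]},{"grip":8,"linear":[0,0,0],"rot":[0,0,0]}]' 30
python3 - <<'E'
from h import *
st();p,r,s=pose();print(tool([0.1247,0.9922,0]))
E
```

```text
time_s: 17.25
eef_pos: [545.8, 26.8, 33.2]
ee_rot: [0.0, 0.998, -0.063, 0.001]
force: [-1.6, -0.7, 6.2]
grip_width: 0.178
t 17.25 p [545.8  26.8  33.2] yang -97.17 z [ 1.1e-03 -3.0e-04 -1.0e+00] F [-1.57 -0.72  6.21] T [-0.052  0.309  0.001] g 15.2 q [-0.17  0.54  1.62 -0.    0.98  1.53]
[-6.38098183e-05 -1.00000545e+00 -1.70192873e-04]
```

```bash
python3 -m creep '[{"grip":8,"linear":[0,-1,-0.4],"rot":[0,0,0]},{"grip":8,"linear":[0,-2,0],"rot":[0,0,0]},{"grip":8,"linear":[0,-2,0],"rot":[0,0,0]},{"grip":8,"linear":[0,-3,0],"rot":[0,0,0]},{"grip":8,"linear":[0,-3,0],"rot":[0,0,0]},{"grip":8,"linear":[0,-3,0],"rot":[0,0,0]},{"grip":8,"linear":[0,-3,0],"rot":[0,0,0]},{"grip":8,"linear":[0,-3,0],"rot":[0,0,0]}]'
python3 -c "from h import *;st()"
```

```text
time_s: 17.92
eef_pos: [548.3, 46.9, 33.2]
ee_rot: [0.0, 0.998, -0.063, 0.0]
force: [-0.4, -1.8, 4.6]
grip_width: 0.173
t 17.92 p [548.3  46.9  33.2] yang -97.17 z [ 9.e-04 -3.e-04 -1.e+00] F [-0.37 -1.82  4.61] T [-0.388  0.115  0.024] g 14.7 q [-0.13  0.55  1.61 -0.    0.98  1.57]
```

```bash
python3 -m creep '[{"grip":8,"linear":[0,-3.5,-0.3],"rot":[0,0,0]},{"grip":8,"linear":[0,-4,0],"rot":[0,0,0]},{"grip":8,"linear":[0,-4,0],"rot":[0,0,0]},{"grip":8,"linear":[0,-4,0],"rot":[0,0,0]},{"grip":8,"linear":[0,-4,0],"rot":[0,0,0]},{"grip":8,"linear":[0,-4,0],"rot":[0,0,0]},{"grip":8,"linear":[0,-4,0],"rot":[0,0,0]},{"grip":8,"linear":[0,-4,0],"rot":[0,0,0]},{"grip":8,"linear":[0,-4,0],"rot":[0,0,0]},{"grip":8,"linear":[0,-4,0],"rot":[0,0,0]},{"grip":8,"linear":[0,-4,0],"rot":[0,0,0]},{"grip":8,"linear":[0,-4,0],"rot":[0,0,0]}]'
python3 -c "from h import *;st()"
python3 -m creep '[{"grip":8,"linear":[0,-4,0],"rot":[0,0,0]},{"grip":8,"linear":[0,-4,0],"rot":[0,0,0]},{"grip":8,"linear":[0,-4,0],"rot":[0,0,0]},{"grip":8,"linear":[0,-3,0],"rot":[0,0,0]},{"grip":8,"linear":[0,-2,0],"rot":[0,0,0]},{"grip":8,"linear":[0,-1.5,0],"rot":[0,0,0]},{"grip":8,"linear":[0,-1,0],"rot":[0,0,0]},{"grip":8,"linear":[0,-1,0],"rot":[0,0,0]},{"grip":8,"linear":[0,0,0],"rot":[0,0,0]}]'
python3 -c "from h import *;st()"
```

```text
time_s: 18.92
eef_pos: [554.0, 94.3, 33.2]
ee_rot: [-0.0, 0.998, -0.063, 0.0]
force: [2.5, -2.2, 4.8]
grip_width: 0.176
t 18.92 p [554.   94.3  33.2] yang -97.17 z [ 4.e-04 -0.e+00 -1.e+00] F [ 2.51 -2.17  4.77] T [-0.433 -0.42   0.025] g 15.0 q [-0.04  0.57  1.57  0.    1.    1.66]
time_s: 19.67
eef_pos: [556.6, 114.5, 33.2]
ee_rot: [-0.0, 0.998, -0.063, 0.0]
force: [2.6, -0.5, 5.2]
grip_width: 0.177
t 19.67 p [556.6 114.5  33.2] yang -97.17 z [ 4.e-04  2.e-04 -1.e+00] F [ 2.63 -0.54  5.19] T [-0.194 -0.509 -0.05 ] g 15.1 q [-0.    0.58  1.55  0.    1.01  1.69]
```

```bash
python3 -m creep '[{"grip":8,"linear":[0,-1.5,0],"rot":[0,0,0]},{"grip":8,"linear":[0,-1.5,0],"rot":[0,0,0]},{"grip":8,"linear":[0,-1.5,0],"rot":[0,0,0]},{"grip":8,"linear":[0,-1.5,0],"rot":[0,0,0]},{"grip":8,"linear":[0,-1.5,0],"rot":[0,0,0]},{"grip":8,"linear":[0,-1,0],"rot":[0,0,0]},{"grip":8,"linear":[0,-0.7,0],"rot":[0,0,0]},{"grip":8,"linear":[0,0,0],"rot":[0,0,0]}]'
python3 -c "from h import *;st()"
python3 -m creep '[{"grip":8,"linear":[0,-0.7,0],"rot":[0,0,0]},{"grip":8,"linear":[0,-0.7,0],"rot":[0,0,0]},{"grip":8,"linear":[0,0,0],"rot":[0,0,0]},{"grip":8,"linear":[0,0,0],"rot":[0,0,0]}]'
python3 -c "from h import *;st()"
```

```text
time_s: 20.33
eef_pos: [557.6, 123.6, 33.2]
ee_rot: [-0.0, 0.998, -0.063, 0.0]
force: [3.2, -1.8, 4.6]
grip_width: 0.174
t 20.33 p [557.6 123.6  33.2] yang -97.17 z [ 2.e-04  2.e-04 -1.e+00] F [ 3.21 -1.77  4.55] T [-0.263 -0.523  0.002] g 14.8 q [0.01 0.59 1.54 0.   1.01 1.71]
time_s: 20.67
eef_pos: [557.8, 124.9, 33.2]
ee_rot: [-0.0, 0.998, -0.063, 0.0]
force: [2.5, -2.1, 5.2]
grip_width: 0.179
t 20.67 p [557.8 124.9  33.2] yang -97.18 z [ 3.e-04  2.e-04 -1.e+00] F [ 2.5  -2.15  5.19] T [-0.313 -0.507 -0.001] g 15.3 q [0.02 0.59 1.54 0.   1.01 1.71]
```

Travelled 98.8 mm and still only friction force; small steps now until the stop is felt.

```bash
python3 -m creep '[{"grip":8,"linear":[0,-0.7,0],"rot":[0,0,0]},{"grip":8,"linear":[0,0,0],"rot":[0,0,0]},{"grip":8,"linear":[0,0,0],"rot":[0,0,0]}]' >/dev/null
python3 -c "from h import *;st()"
python3 -m creep '[{"grip":8,"linear":[0,-0.7,0],"rot":[0,0,0]},{"grip":8,"linear":[0,0,0],"rot":[0,0,0]},{"grip":8,"linear":[0,0,0],"rot":[0,0,0]}]' >/dev/null
python3 -c "from h import *;st()"
```

```text
t 20.92 p [557.9 125.2  33.2] yang -97.17 z [ 1.e-04 -5.e-04 -1.e+00] F [ 2.47 -4.48  6.02] T [-0.727 -0.445  0.019] g 15.1 q [ 0.02  0.59  1.54 -0.    1.01  1.71]
t 21.17 p [557.9 125.2  33.2] yang -97.17 z [-4.0e-04 -1.6e-03 -1.0e+00] F [ 2.39 -7.17  4.48] T [-1.255 -0.328 -0.014] g 15.0 q [ 0.02  0.59  1.54 -0.    1.01  1.71]
```

```bash
python3 -m creep '[{"grip":18,"linear":[0,0,0],"rot":[0,0,0]},{"grip":25,"linear":[0,0,0],"rot":[0,0,0]},{"grip":35,"linear":[0,0,0],"rot":[0,0,0]},{"grip":45,"linear":[0,0,0],"rot":[0,0,0]},{"grip":50,"linear":[0,0,0],"rot":[0,0,0]},{"grip":50,"linear":[0,0,0],"rot":[0,0,0]},{"grip":50,"linear":[0,0,-10],"rot":[0,0,0]},{"grip":50,"linear":[0,0,-25],"rot":[0,0,0]},{"grip":50,"linear":[0,0,-35],"rot":[0,0,0]},{"grip":50,"linear":[0,0,-35],"rot":[0,0,0]},{"grip":50,"linear":[0,0,-35],"rot":[0,0,0]},{"grip":50,"linear":[0,0,-15],"rot":[0,0,0]}]'
python3 - <<'E'
from h import *
st();cap('wrist','w16');cap('side','d16');cap('scene','s16');st();crop('d16',200,160,340,290,'c22',5);crop('s16',190,130,350,290,'c23',4)
E
```

```text
time_s: 22.17
eef_pos: [559.2, 126.3, 193.9]
ee_rot: [-0.0, 0.998, -0.062, 0.004]
force: [0.6, -0.7, 0.7]
grip_width: 0.584
t 22.17 p [559.2 126.3 193.9] yang -97.17 z [ 7.3e-03  2.0e-04 -1.0e+00] F [ 0.56 -0.65  0.67] T [-0.028 -0.012  0.029] g 49.9 q [0.02 0.42 1.36 0.   1.36 1.71]
t 22.32 p [558.2 126.2 189.5] yang -97.17 z [ 2.6e-03  1.0e-04 -1.0e+00] F [-0.34 -0.35  0.06] T [0.032 0.014 0.018] g 49.8 q [0.02 0.42 1.36 0.   1.35 1.71]
```

View pics/w16.png

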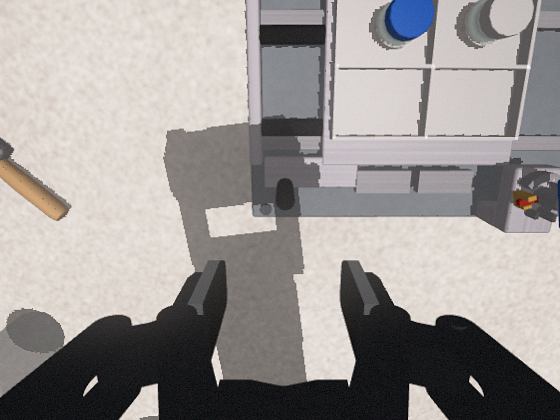

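View pics/c22.png

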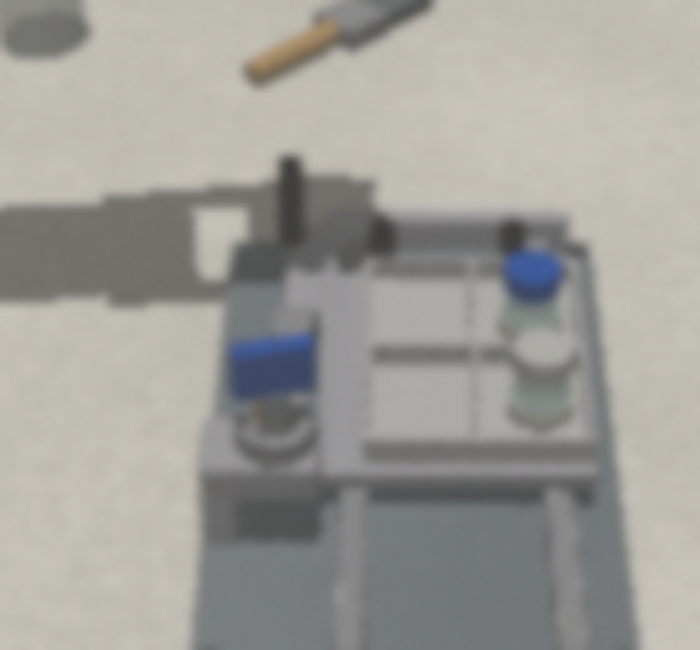

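View pics/c23.png

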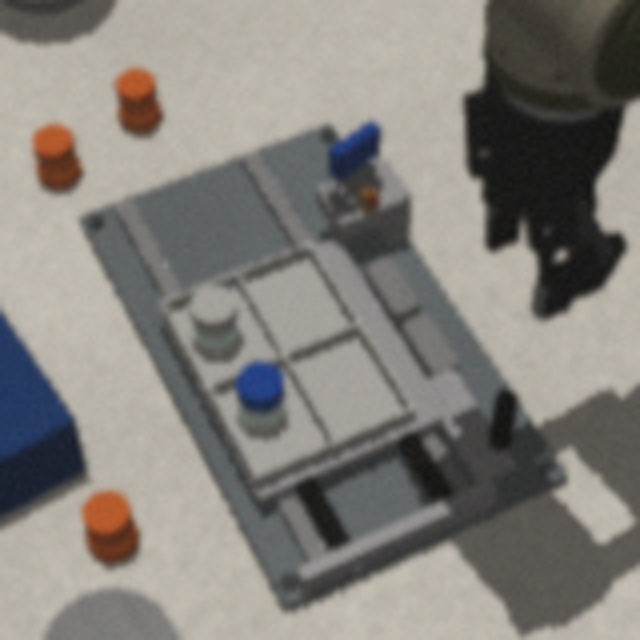

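Run:
```python
from h import *
h,e=tri(('scene0',298.6,202),('side0',256.8,211));g,f=tri(('s16',316.2,228.7),('d16',258,192));print(h,g,np.linalg.norm((g-h)[:2]),f)
for n,z in (('bar side','d16'),): print([pix('d16',u,232).round(1) for u in (248,254,260)])
st()
```

```text
[545.04190162  27.2009454   93.39519085] [557.18700236 125.20643946  92.11199186] 98.75515347646638 0.4699340683010918
[array([ 512.7, -107.5,  127. ]), array([ 527.7, -107.1,  125.2]), array([ 543.1, -101.7,  119.7])]
t 22.32 p [558.2 126.2 189.5] yang -97.17 z [ 2.6e-03  1.0e-04 -1.0e+00] F [-0.34 -0.35  0.06] T [0.032 0.014 0.018] g 49.8 q [0.02 0.42 1.36 0.   1.35 1.71]
```

Run:
```python
from h import *
cap('wrist','w17');crop('w17',240,0,360,220,'c24',4)
im=cv2.imread('pics/c24.png');im=im[:600];cv2.imwrite('pics/c24.png',cv2.convertScaleAbs(im,alpha=1.6))
```

```text
(no output)
```

View pics/c24.png

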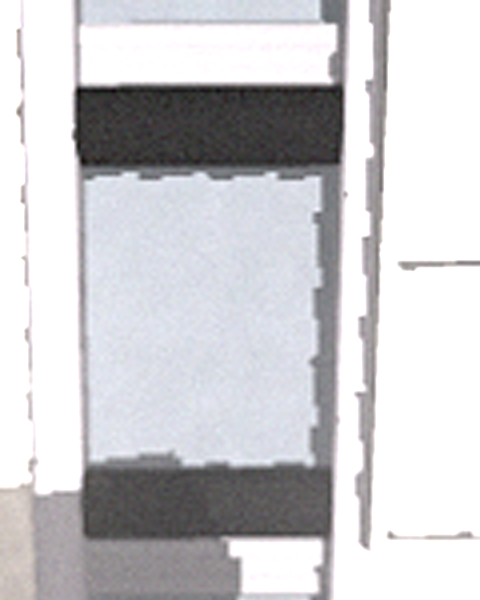

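```bash
python3 -c "
from rig import ctrl
print(ctrl.finish_job())"
```

```text
the job is handed in; nothing more can be done
None
```

I unlocked the tray, slid it to the end stop and handed the job in at about 22 s. No verdict was reported.

**Plunger:**
- I pinched the blue bar, lifted it about 13.3 mm with a pull of about 13 N, and twisted it clockwise.
- The pin touched the end wall lightly at 1.37 rad (about 0.15 N m). I backed off to 1.33 rad and lowered it until it took the weight at 8.0 mm, which matches the rest notch.
- After I let go, it stayed up in every later picture, with the red pin between the lip and the wall.

**Tray:**
- I gripped the black post and slid the tray gently, with only about 2 N of friction, until it stalled against the stop at about 7 N.
- The last pictures show the carriage against the black bumpers with no visible gap and both pots standing. I moved nothing else, and the arm is well clear.

**Checks that disagreed:**
- **Finger height:** The real fingertips sit about 35 mm higher than the reported tool position. My first close therefore shut in the air above the bar without touching it; I corrected this from the pictures.
- **Tray travel:** It measured 99.2 mm from the arm readings and 98.8 mm from the cameras, against the nominal 100 mm. The cameras are good to about 2 mm. I took the stop as reached because of the stall and the closed gap.

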